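# Fit the take-up spool to the foil rewinder and lock it with its hairpin clip

### The job

Put the empty take-up spool on the slanted shaft of the foil rewinder, boss outwards and its flatted bore matched to the flat of the shaft, fully home against the collar. Then lock it: push the hairpin clip sideways into the groove of the shaft, just above the spool's boss, until its legs snap past the neck and the shaft sits in the clip. Leave the foil roll, the spring clamp and the type tray where they are.

Things in the scene. Friction and masses are not known exactly. Their poses are not given: they have to be found in the camera images.
- rewinder: foil rewinder, a grey steel console bolted to the bench, 140 x 156 mm, with a motor end 42 mm across standing 30 mm out behind; origin at the middle of its underside, its front is -x, z up. 38 mm high in front, 124 mm behind; the sloping deck carries the slanted shaft. A knob, a switch and a guide roller rise at most 41 mm from the deck, nearest 55 mm from the shaft's axis
- shaft_seat (a point): foot of the slanted steel shaft, on its axis, at the face of the steel collar the spool rests on (44 mm across, 9 mm above the deck, which is square to the shaft). z points out along the shaft, 31.5 degrees from vertical, leaning to the rewinder's front; x points square out through the shaft's flat. The shaft angle about z differs each time; its gearbox holds it (0.9 N m)
- shaft_tip (a point): free end of the shaft, on the axis, 62 mm out from shaft_seat; same axes. The shaft is 18 mm in diameter with a flat 5.5 mm from the axis along its whole length; the last 6 mm taper to 10 mm
- shaft_groove (a point): middle of the clip's place in the shaft's groove, on the axis, 47.5 mm out from shaft_seat; same axes. The groove runs all round (clip may enter from any side): neck 10 mm in diameter, from 43.5 to 51 mm out from shaft_seat. With the spool home its boss ends at 44 mm, leaving 7 mm for the 5 mm wire
- spool_boss (a point): middle of the boss, on the axis, 35 mm above the underside, of the empty take-up spool (aluminium, black barrel, 0.1 to 0.17 kg, stands boss up). Flange 64 mm across, 0 to 4 mm above the underside; barrel 32 mm, to 22; flange 64 mm, to 26; boss 30 mm, to 44. z points out through the boss; x square to the bore's flat, as on the shaft. Home: 35 mm out from shaft_seat
- spool: the same spool, origin at the middle of its underside, same axes. Its bore goes right through, 19.6 mm in diameter with a flat 6.3 mm from the axis (0.8 mm clearance to the shaft): it goes on when its x axis agrees with the shaft's within about 0.1 rad
- clip_loop (a point): hairpin clip of 5 mm steel wire, 80 mm long, 0.05 kg, level on its black vinyl-sleeved closed loop (wire centre line 4.5 mm above the bench): the point midway between the straight sides of the loop, where it is pinched (sleeves 9 mm thick, 26 mm over both, straight for 20 mm, firm). x points towards the open end of the legs, z square to its plane, both faces alike. Closed end 23 mm behind (-x)
- clip_seat (a point): the clip's eye, 34 mm ahead (+x) of clip_loop, same axes: where the neck of the shaft must sit. The springy legs stand 4 mm apart at the nip 7 mm ahead of it and flare to 16 mm at their ends, 23 mm ahead. Behind the eye the wires narrow to a firm stop. Pushing it on along x takes 8 to 14 N up to the snap; then it pulls itself in
- clip: the same clip; origin and axes as clip_seat
- foil_roll: bystander: full roll of foil standing on end, 56 mm across, 60 mm high; origin at the middle of its underside
- clamp: bystander: black spring clamp lying flat, 150 mm long, 20 mm high; origin at its pivot, on the bench
- type_tray: bystander: wooden tray of brass type, 100 x 220 x 34 mm; origin at the middle of its underside
Not all that is in view belongs to the job. There is more than one size of the clip; the job needs the smaller. There is more than one size of the rewinder; the job needs the larger.

How it is judged:
By the outcome, as a careful person would: the job done as asked, in the order asked, and still so for the second after the job is handed in, with the robot touching nothing.
It also fails if it takes over 58 s, if anything falls off the work surface, if the arm or the gripper's body presses on something with over 40 N, if the wrist force passes 120 N, or if a joint passes its speed limit or range.

### The arm

A 6-joint arm with a two-finger parallel gripper is mounted at the origin on the work surface. World frame = base frame: x ahead of the robot, y to its left, z up, the work surface at z = 0. Lengths are in m, angles in degrees, forces in N, time in s.
With the tool pointing down it reaches from about 0.375 to 0.9 m from the base axis. Payload 3.1 kg.
Tool frame: the origin (TCP) lies at the centre of the arm's flange, where the gripper is bolted on; the fingertips stand 182 mm ahead of it and the grasp point (between the pads) lies bot.grip_point_offset ahead of it (bot.grip_point_offset is the distance from the TCP to the grasp point, in m); x points along the fingers, z is the direction in which the jaws open and shut, and the axes are right-handed (so a half turn about x gives the same grasp; the last joint's range is limited). The gripper opens to 87 mm and grips with 3 to 60 N. Pads are 19 mm wide; open, the fingers measure 117 mm over their backs; the gripper's body (75 mm by 190 mm) begins 51 mm behind the grasp point.
Start: joints at [-85.972, 30.224, 82.088, -0, 67.689, -10.227], TCP at [0.154, -0.606, 0.405] pointing down, gripper open.
Joint ranges: [-176.69, 176.69], [-43.24, 126.21], [12.49, 139.97], [-82, 262], [0, 151.66], [-163.58, 163.58]. Speed limits (degrees/s): [159.86, 159.86, 180, 180, 180, 180].

### API

Orientations are given as a 3x3 rotation matrix whose columns are the frame's x, y, z axes.
In Python, from rig import bot gives the robot as it stands.
- The arm moves only by the tool step_arm, never from a script. Its argument "motion" is a list that holds one entry, the list of rows, each a list of 7 numbers: the turn, a rotation vector about the world's x, y, z in degrees, then the shift along the world's x, y, z in mm, then the finger opening in mm, from 0 to 87. A call has 1 to 12 rows; each row is the pose to reach, as a shift and turn from the pose commanded when the call began; what a row does not reach only later rows make up. A row lasts 1/12 s, in which the tool goes at most 41.7 mm and 7.16 degrees, less where a joint would pass 70% of its speed; a pose out of reach is approached as far as the arm can. A call with a gripper value outside its range is refused whole. The fingers move at their own pace and stop on an object; the grip force is fixed at half the most. Time passes only in rows, so rows that repeat a pose let the fingers close. It gives the time, the measured TCP pose, the force and the opening at its end, in the units of the state.
- bot.read_state(): the state, without advancing time (a new reading comes with each control period).
- bot.capture(name): name is "scene" or "top"; returns a dict with "frame" (420x560x3 uint8, red, green, blue), "range_z" (420x560 float32, m along the optical axis (not along the pixel's ray), 0 where there is no reading), "fx", "fy", "cx", "cy" (pixels), "cam_to_world" (4x4, takes a point from camera to world coordinates). Camera axes: x right, y down, z forward; pixel columns grow to the right and rows downward; lengths in m; the calibration is good to about 2 mm. A picture is of the moment at which its call begins.
- bot.hand_in(): hands the job in, once; it reports no verdict.
The state is a dict: "time_s": time; "joint_positions": joint angles; "qvel": joint speeds; "tau": joint torques, N m; "position": TCP position; "tcp_rot": TCP orientation; "force": force on the tool from outside, world axes, zero at the start; "moment": the same for the moment, N m; "opening": opening from 0.0 (shut) to 1.0 (fully open).
Only numpy, scipy, OpenCV 4.12 (cv2) and the standard library are available. Lean on these libraries where they do the work, as an engineer would, in place of code of your own. Each camera call takes 0.05 s, during which the arm holds its last target.

## Working session

There is one attempt and no reset: what is moved stays moved. The work goes in short steps, Python scripts to look and compute and a tool call to move; the robot and the scene stay as the last step left them, time stands still between calls to the robot, and variables do not carry over. Pictures are saved under pics/ and viewed, and the job is handed in when it is done.

Besides the shell and the picture viewer there is one more tool, called after "Emit:" by a JSON object that holds its "api" and its "payload". step_arm: Moves the arm, as the interface text tells. Its arguments: {"type":"object","properties":{"motion":{"type":"array"}},"required":["motion"]}

```bash
ls; mkdir -p pics; python3 - <<'E'
from rig import bot
import cv2,numpy as np
print(bot.grip_point_offset); s=bot.read_state(); print(s)
for n in("scene","top"):
    c=bot.capture(n); cv2.imwrite(f"pics/{n}0.png",c["frame"][:,:,::-1]); np.savez(f"{n}0.npz",**c); print(n,c["fx"],c["fy"],c["cx"],c["cy"],np.round(c["cam_to_world"],4))
E
```

```text
pics
0.1635
{'time_s': 0.0, 'joint_positions': array([-8.59710377e+01,  3.02792999e+01,  8.21567006e+01, -1.10329243e-03,
        6.76892382e+01, -1.02280693e+01]), 'qvel': array([ 0.08378982, -0.07700494, -0.11261494, -0.1000809 , -0.06036843,
        0.02127677]), 'tau': array([-2.35640837e-04, -4.40044713e+01, -1.76591974e+01,  6.31859712e-02,
        5.80326165e-02, -1.71317083e-04]), 'position': array([ 0.15391373, -0.60539585,  0.40376588]), 'tcp_rot': array([[-1.71348174e-04,  9.69198920e-01,  2.46279160e-01],
       [ 2.17917162e-03,  2.46278941e-01, -9.69196541e-01],
       [-9.99997611e-01,  3.70614497e-04, -2.15425022e-03]]), 'force': array([-0.20501897, -0.38028115,  0.45444121]), 'moment': array([-0.05124382,  0.02474477,  0.01016564]), 'opening': 0.9999204547561474}
scene 495.10412131729765 495.10412131729765 281.0590248005407 208.52619804059378 [[ 0.3588  0.4841 -0.798   1.6081]
 [ 0.9334 -0.1861  0.3068 -0.4122]
 [-0.     -0.855  -0.5187  0.8196]
 [ 0.      0.      0.      1.    ]]
top 477.31259822676043 477.31259822676043 275.93704258092964 211.0794571969786 [[-0.0017 -0.9769  0.2137  0.3354]
 [-1.      0.0013 -0.0022  0.0026]
 [ 0.0018 -0.2137 -0.9769  1.075 ]
 [ 0.      0.      0.      1.    ]]
```

View pics/scene0.png

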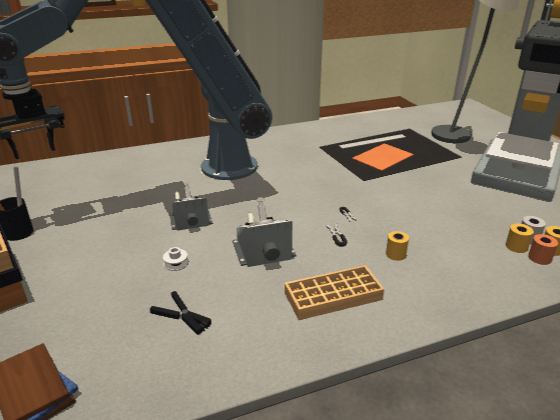

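View pics/top0.png

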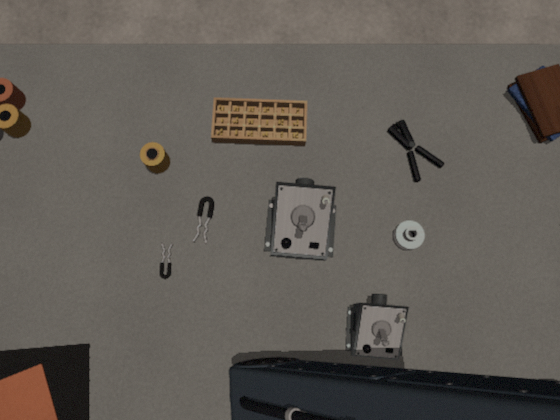

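```bash
cat > h.py <<'E'
import numpy as np,cv2
def load(f): return dict(np.load(f))
def cloud(c):
    z=c["range_z"]; v,u=np.indices(z.shape)
    p=np.stack([(u-c["cx"])/c["fx"]*z,(v-c["cy"])/c["fy"]*z,z],-1)
    T=c["cam_to_world"]; return p@T[:3,:3].T+T[:3,3]
def crop(c,u0,v0,w,h,s,f):
    im=c["frame"][v0:v0+h,u0:u0+w,::-1]
    cv2.imwrite(f,cv2.resize(im,None,fx=s,fy=s,interpolation=cv2.INTER_CUBIC))
E
python3 - <<'E'
from h import *
t=load("top0.npz");s=load("scene0.npz")
a=[]
def g(c,u,v,w,h,s):
    im=c["frame"][v:v+h,u:u+w,::-1]; im=cv2.convertScaleAbs(im,alpha=1.5) if c is t else im
    return cv2.resize(im,(400,300),interpolation=cv2.INTER_CUBIC)
m=np.vstack([np.hstack([g(t,253,170,100,75*1,4),g(t,380,205,60,45,5)]),np.hstack([g(t,136,235,60,45,5),g(s,225,190,80,60,5)])])
m2=np.vstack([np.hstack([g(s,325,200,40,30,5),g(s,155,240,40,30,5)])])
cv2.imwrite("pics/c0.png",m);cv2.imwrite("pics/c1.png",m2)
E
```

```text
(no output)
```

View pics/c0.png

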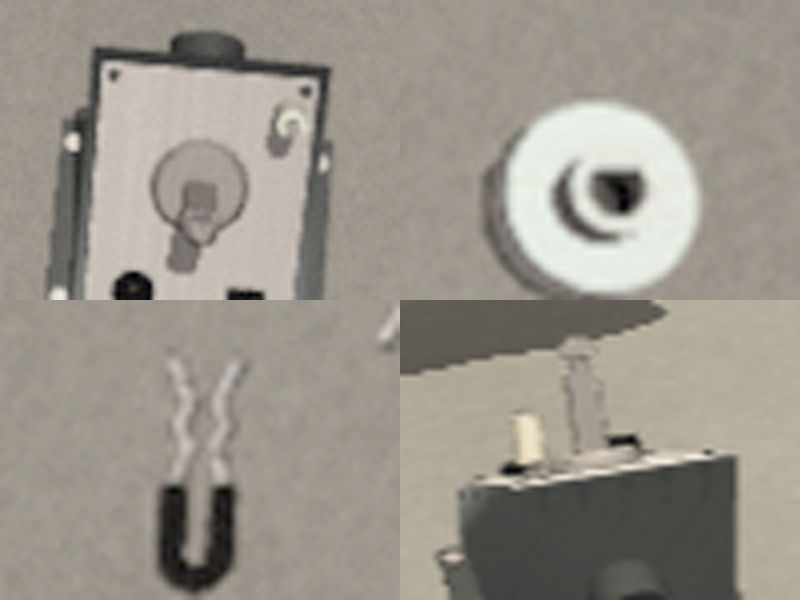

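View pics/c1.png

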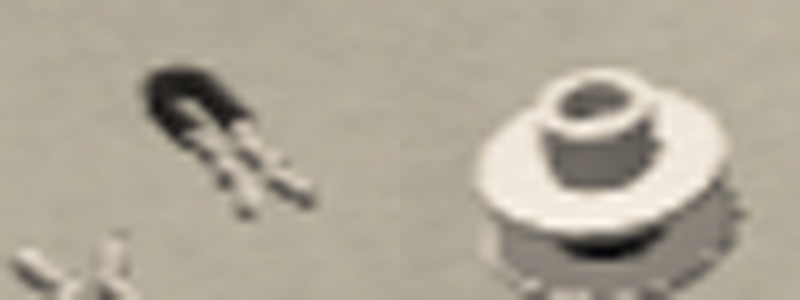

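```bash
python3 - <<'E'
from h import *
t=load("top0.npz");s=load("scene0.npz")
P=cloud(t)
np.set_printoptions(precision=4,suppress=True,linewidth=160)
b=P[300:340,200:230].reshape(-1,3); print("bench",b.mean(0),b[:,2].std())
# deck: pixels region u 278-330 v 188-245
reg=P[186:256,275:335].reshape(-1,3)
from numpy.linalg import svd
rng=np.random.default_rng(0);best=0
for i in range(500):
    q=reg[rng.choice(len(reg),3,False)]
    n=np.cross(q[1]-q[0],q[2]-q[0]);n/=np.linalg.norm(n)+1e-12
    if n[2]<0:n=-n
    if n[2]>.97 or n[2]<.7: continue
    k=np.abs((reg-q[0])@n)<.0015
    if k.sum()>best:best=k.sum();B=k
q=reg[B];c=q.mean(0);n=svd(q-c)[2][2];n*=np.sign(n[2])
print("deck",best,c,n,"tilt",np.degrees(np.arccos(n[2])),"az",np.degrees(np.arctan2(n[1],n[0])),(q-c)@n@((q-c)@n)/len(q))
h=(P-c)@n
print("height map over deck mm")
np.set_printoptions(linewidth=250)
print(np.round(h[196:242,285:325:1]*1000).astype(int))
E
```

```text
bench [0.3272 0.1349 0.0058] 0.07582096191970718
deck 1816 [ 0.5333 -0.0552  0.0865] [-0.5183  0.0399  0.8543] tilt 31.321409870966903 az 175.59801316315315 6.851117556965101e-07
height map over deck mm
[[-1  0  2 ... 12 18 19]
 [ 1  0 -1 ... 17 22 28]
 [ 1  0  2 ... 27 32 32]
 ...
 [ 5  6  7 ...  1  3 -1]
 [15  9  7 ...  4  2  0]
 [11 15 11 ...  0 -3 -2]]
```

```bash
python3 - <<'E'
from h import *
import sys
np.set_printoptions(precision=4,suppress=True,linewidth=200,threshold=sys.maxsize)
t=load("top0.npz");s=load("scene0.npz")
n=np.array([-np.sin(np.radians(31.5))*np.cos(np.radians(4.4)),np.sin(np.radians(31.5))*np.sin(np.radians(4.4)),np.cos(np.radians(31.5))])
c=np.array([.5333,-.0552,.0865])
ey=np.array([np.sin(np.radians(4.4)),np.cos(np.radians(4.4)),0]);ey=np.cross(n,[0,0,1]);ey/=np.linalg.norm(ey);
if ey[1]<0: ey=-ey
ex=np.cross(ey,n)  # up-slope (+x)
print(ex,ey)
for nm,cc,(u0,u1,v0,v1) in (("top",t,(280,330,190,250)),("scene",s,(240,290,190,245))):
    P=cloud(cc)[v0:v1,u0:u1]; H=(P-c)@n*1000; X=(P-c)@ex*1000;Y=(P-c)@ey*1000
    k=(H>13)&(H<80)&(np.hypot(X,Y)<45)
    print(nm,k.sum())
    vv,uu=np.where(k)
    for v,u,x,y,h in zip(vv+v0,uu+u0,X[k],Y[k],H[k]): print(u,v,"%.1f %.1f %.1f"%(x,y,h),cc["frame"][v,u],end=" | " )
    print()
    k=(H>6.5)&(H<11.5)&(np.hypot(X,Y)<45); print("collar",k.sum(),X[k].mean(),Y[k].mean(),X[k].min(),X[k].max(),Y[k].min(),Y[k].max(),H[k].mean())
    k=(np.abs(H)<2)&(np.hypot(X,Y)<45); print("deck h",H[k].mean())
E
```

```text
[ 0.8501 -0.0654  0.5225] [ 0.0767  0.9971 -0.    ]
top 136
301 209 28.6 5.3 15.8 [113 107 103] | 307 213 20.1 -7.9 13.6 [114 109 106] | 309 214 18.3 -12.2 13.8 [111 104 101] | 299 216 13.1 8.2 16.0 [84 79 75] | 300 216 13.3 6.1 16.3 [82 78 74] | 301 216 12.9 4.0 14.8 [83 79 74] | 302 216 13.0 1.9 14.5 [84 79 75] | 298 217 10.7 10.0 16.1 [93 88 85] | 299 217 13.0 8.2 21.9 [74 70 67] | 300 217 13.3 6.2 22.5 [83 78 74] | 301 217 12.5 4.0 19.8 [85 79 75] | 302 217 12.3 1.9 18.6 [81 77 73] | 303 217 12.4 -0.2 18.5 [84 78 74] | 304 217 11.6 -2.3 15.8 [82 80 75] | 305 217 11.0 -4.5 13.6 [84 80 74] | 306 217 11.0 -6.6 13.3 [85 79 76] | 298 218 9.4 10.0 18.6 [92 86 81] | 299 218 11.5 8.1 24.0 [72 67 65] | 300 218 13.9 6.3 30.0 [84 79 75] | 301 218 12.2 4.0 25.0 [82 78 74] | 302 218 13.6 2.1 28.5 [83 79 75] | 303 218 12.5 -0.1 25.0 [84 80 76] | 304 218 12.5 -2.1 24.4 [86 82 78] | 305 218 12.9 -4.1 25.1 [85 79 76] | 306 218 11.5 -6.4 20.9 [84 80 76] | 298 219 10.1 10.1 26.6 [92 85 82] | 299 219 12.9 8.3 33.7 [69 65 62] | 300 219 12.9 6.2 33.4 [84 78 75] | 301 219 12.7 4.2 32.3 [86 82 78] | 302
[... 8395 characters left out ...]
216 9.0 12.7 17.9 [165 158 144] | 260 217 9.1 -4.1 17.8 [138 130 120] | 261 217 12.0 -2.0 17.4 [165 156 145] | 262 217 14.6 0.2 17.1 [166 157 146] | 263 217 11.7 3.5 16.6 [165 156 145] | 264 217 16.2 5.3 16.3 [165 155 145] | 265 217 10.9 9.1 15.7 [145 137 128] | 266 217 12.4 11.6 15.3 [110 104  98] | 260 218 7.0 -4.1 15.0 [147 140 129] | 261 218 12.6 -2.5 14.8 [169 159 148] | 262 218 14.2 -0.1 14.4 [165 156 146] | 263 218 9.2 3.6 13.8 [164 156 145] | 264 218 11.4 5.9 13.5 [165 156 145] | 265 218 15.1 7.8 13.1 [159 151 141] | 
collar 27 19.928713159963966 2.0580688784896983 0.10192963272316002 34.258950925726374 -20.698787866152976 21.70607215594174 8.598020984074374
deck h 0.5838986563273794
```

```bash
python3 - <<'E'
from rig import bot
from h import *
for n in("scene","top"):
    F=[];Z=[]
    for i in range(8):
        c=bot.capture(n);F.append(c["frame"].astype(float));Z.append(c["range_z"].astype(float))
    Z=np.array(Z);F=np.array(F); ok=Z>0
    z=np.where(ok.sum(0)>2,np.nanmedian(np.where(ok,Z,np.nan),axis=0),0)
    c["range_z"]=z;c["frame"]=F.mean(0).astype(np.float32);np.savez(n+"A.npz",**c)
    print(n,F.std(0).mean(),np.nanmedian(Z.std(0)[ok.all(0)]))
E
python3 - <<'E'
from h import *
t=load("topA.npz");s=load("sceneA.npz")
def g(c,u,v,w,h,a=1.):
    im=np.clip(c["frame"][v:v+h,u:u+w,::-1]*a,0,255).astype(np.uint8)
    return cv2.resize(im,(400,300),interpolation=cv2.INTER_NEAREST)
m=np.vstack([np.hstack([g(t,280,195,48,36,1.6),g(t,390,216,40,30,1.3)]),np.hstack([g(s,242,190,40,30),g(s,156,240,40,30)])])
cv2.imwrite("pics/c2.png",m)
E
```

```text
scene 0.6377098409169217 0.0030659215306837496
top 1.2561891183351315 0.0018349143361096184<stdin>:8: RuntimeWarning: All-NaN slice encountered
```

View pics/c2.png

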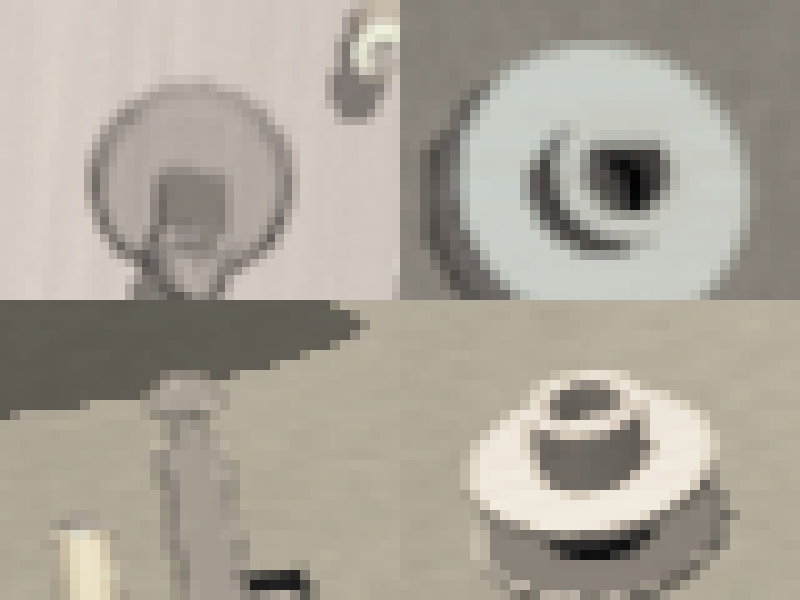

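```bash
cat > shaft.py <<'E'
from h import *
from scipy.optimize import least_squares
t=load("topA.npz");s=load("sceneA.npz")
def axes(az,tilt=31.5):
    a=np.radians(az);b=np.radians(tilt)
    n=np.array([np.sin(b)*np.cos(a),np.sin(b)*np.sin(a),np.cos(b)])
    ey=np.cross(n,[0,0,1]);ey/=np.linalg.norm(ey)
    if ey[1]<0: ey=-ey
    return n,np.cross(ey,n),ey
C0=np.array([.5333,-.0552,.0865])
def sdf_shaft(q,th):
    x,y,z=q.T; r=np.hypot(x,y); d=x*np.cos(th)+y*np.sin(th)
    R=np.where(z>56,9-(z-56)*4/6,9.); R=np.where((z>43.5)&(z<51),5.,R)
    side=np.maximum(r-9,d-5.5); 
    cone=(r-(9-(z-56)*4/6))*.83
    body=np.maximum(np.maximum(side,cone),z-62)
    # groove removal: ring r>5, 43.5<z<51
    ring=np.maximum(np.maximum(43.5-z,z-51),5-r)
    return np.maximum(body,-ring)
def sdf(q,th):
    x,y,z=q.T; r=np.hypot(x,y)
    dx=np.maximum(r-22,0);dz=np.maximum(z,0)
    col=np.where((r<22)&(z<0),np.maximum(r-22,z),np.hypot(dx,dz))
    return np.minimum(np.minimum(sdf_shaft(q,th),col),z+9)
if __name__=="__main__":
    P=cloud(t)[180:262,268:340].reshape(-1,3);Q=(P-C0)
    def f0(p):
        n,_,_=axes(p[0],p[1]); return (Q@n-p[2])*1000
    n0,_,_=axes(175.6)
    q0=Q[np.abs(Q@n0)<.004]; Q=q0
    r=least_squares(f0,[175.6,31.5,0],loss="soft_l1",f_scale=1.);print("az,tilt,h",r.x)
    for nm,c,(u0,u1,v0,v1) in (("top",t,(280,330,190,245)),("scene",s,(246,280,190,228))):
        P=cloud(c)[v0:v1,u0:u1].reshape(-1,3);Z=c["range_z"][v0:v1,u0:u1].ravel()
        az,ti=(r.x[0],31.5)
        n,ex,ey=axes(az,ti)
        W=np.stack([(P-C0)@ex,(P-C0)@ey,(P-C0)@n],1)*1000
        k=(Z>0)&(np.hypot(W[:,0]-8,W[:,1]-1)<30)&(W[:,2]>-3)&(W[:,2]<75)
        W=W[k]
        for th0 in np.radians([-20,0,20]):
            def f(p):
                q=W-np.array([p[0],p[1],9+p[3]]); return sdf(q,p[2])
            o=least_squares(f,[8,1.2,th0,0],loss="cauchy",f_scale=1.0,x_scale=[1,1,.1,1])
            J=o.jac;cov=np.linalg.inv(J.T@J)
            seat=C0+(o.x[0]*ex+o.x[1]*ey+(9+o.x[3])*n)/1000
            print(nm,len(W),o.cost,o.x,np.degrees(o.x[2]),"sd",np.sqrt(np.diag(cov)),"seat",seat)
E
python3 shaft.py
```

```text
az,tilt,h [ 1.74900580e+02  3.14887094e+01 -3.96584460e-05]
top 617 152.18979161302727 [ 7.14525268  1.28737606 -0.07475448  0.34624713] -4.283116043593048 sd [0.12089206 0.17531722 0.03707398 0.07092436] seat [ 0.53461857 -0.05402517  0.09820237]
top 617 152.18979160250043 [ 7.14525168  1.28735474 -0.07475254  0.34624758] -4.283004779263987 sd [0.12089198 0.17531698 0.037074   0.07092436] seat [ 0.53461857 -0.0540252   0.09820237]
top 617 152.18979160456257 [ 7.14525214  1.28736247 -0.07475336  0.34624742] -4.283051933078666 sd [0.12089201 0.17531707 0.037074   0.07092436] seat [ 0.53461857 -0.05402519  0.09820237]
scene 208 70.0404658486018 [ 8.17953291  3.99706223 -0.02812182  1.30253196] -1.611261486571656 sd [0.14897415 0.25937837 0.03701764 0.30869634] seat [ 0.53524012 -0.05136019  0.09955815]
scene 208 70.06276174795653 [ 8.17125852  3.97251702 -0.03181115  1.31977955] -1.8226449058021883 sd [0.1481792  0.26137212 0.03646357 0.31041783] seat [ 0.53522193 -0.05138321  0.09956853]
scene 208 70.0627594058158 [ 8.17132702  3.97242734 -0.03176275  1.31945611] -1.8198715663416982 sd [0.14817215 0.26136892 0.03646175 0.31038365] seat [ 0.53522215 -0.05138332  0.09956829]
```

```bash
cat > spool.py <<'E'
from h import *
from scipy.optimize import least_squares
t=load("topA.npz");s=load("sceneA.npz")
def cyl(r,z,R,z0,z1):
    a=r-R;b=np.maximum(z0-z,z-z1); return np.where((a<0)&(b<0),np.maximum(a,b),np.hypot(np.maximum(a,0),np.maximum(b,0)))
for nm,c,(u0,u1,v0,v1) in (("top",t,(385,435,210,260)),("scene",s,(155,197,238,278))):
    P=cloud(c)[v0:v1,u0:u1].reshape(-1,3)*1000;Z=c["range_z"][v0:v1,u0:u1].ravel()
    k=(Z>0)&(P[:,2]>-5)&(P[:,2]<60); P=P[k]
    c0=np.median(P[(P[:,2]>15)],0)
    def f(p):
        r=np.hypot(P[:,0]-p[0],P[:,1]-p[1]);z=P[:,2]-p[2]
        d=np.minimum.reduce([cyl(r,z,32,0,4),cyl(r,z,16,4,22),cyl(r,z,32,22,26),cyl(r,z,15,26,44),np.abs(z)])
        d=np.where((r<11)&(z>26),0,d)
        return d
    o=least_squares(f,[c0[0],c0[1],0],loss="cauchy",f_scale=1.)
    print(nm,c0,o.x,o.cost,len(P))
E
python3 spool.py
```

```text
top [ 509.68558942 -293.80204793   27.32304388] [ 510.93441624 -296.43342963    1.08234359] 487.859223556807 2500
scene [ 521.96777021 -294.86455775   27.72825392] [ 517.38109731 -295.16513865    1.27017433] 324.92743579254983 1680
```

```bash
cat >> h.py <<'E'
def ray2plane(c,uv,p0,n):
    uv=np.atleast_2d(uv).astype(float);T=c["cam_to_world"]
    d=np.stack([(uv[:,0]-c["cx"])/c["fx"],(uv[:,1]-c["cy"])/c["fy"],np.ones(len(uv))],1)@T[:3,:3].T
    s=((np.asarray(p0)-T[:3,3])@n)/(d@n); return T[:3,3]+d*s[:,None]
def proj(c,P):
    T=c["cam_to_world"];q=(np.atleast_2d(P)-T[:3,3])@T[:3,:3]
    return np.stack([q[:,0]/q[:,2]*c["fx"]+c["cx"],q[:,1]/q[:,2]*c["fy"]+c["cy"]],1)
E
python3 - <<'E'
from h import *
from scipy.optimize import least_squares
t=load("topA.npz");s=load("sceneA.npz")
for nm,c,(u0,u1,v0,v1),th in (("top",t,(385,435,210,260),None),("scene",s,(155,197,238,278),None)):
    g=c["frame"][v0:v1,u0:u1].astype(np.float32).mean(2)
    print(nm,np.percentile(g,[5,30,50,70,90]))
    th=(np.percentile(g,92)+np.percentile(g,45 if nm=="scene" else 30))/2
    G=cv2.resize(g,None,fx=8,fy=8,interpolation=cv2.INTER_LINEAR)
    cs,_=cv2.findContours((G>th).astype(np.uint8),cv2.RETR_EXTERNAL,cv2.CHAIN_APPROX_NONE)
    k=max(cs,key=cv2.contourArea)[:,0,:]
    uv=(k+.5)/8-.5+[u0,v0]
    W=ray2plane(c,uv,[0,0,.026],np.array([0,0,1.]))
    f=lambda p:(np.hypot(W[:,0]-p[0],W[:,1]-p[1])-.032)*1000
    o=least_squares(f,W[:,:2].mean(0),loss="cauchy",f_scale=.5)
    r=f(o.x);print(nm,th,o.x,"resid med",np.median(np.abs(r)),np.percentile(r,[5,50,95]))
E
```

```text
top [ 79.33125229  98.70833588 100.         102.04166412 154.25416718]
top 126.6875 [ 0.5122513 -0.2980322] resid med 0.18157649546306567 [-0.5395916  -0.12067107  0.23927243]
scene [105.20416908 165.45832825 168.04167175 170.83332825 209.86250458]
scene 195.08397 [ 0.50888107 -0.29464919] resid med 0.39732914588478524 [-0.65030212  0.07346964  7.30860712]
```

```bash
python3 - <<'E'
from h import *
np.set_printoptions(linewidth=200)
t=load("topA.npz");s=load("sceneA.npz")
print(proj(t,[[.5123,-.298,.044]]),proj(s,[[.5089,-.2946,.044]]))
print(t["frame"][226:242,400:422].mean(2).round().astype(int))
print(s["frame"][244:260,162:188].mean(2).round().astype(int))
E
```

```text
[[412.16112079 232.59754359]] [[173.90773163 249.5950101 ]]
[[155 156 155 155 156 155 155 155 154 154 154 154 154 154 154 154 154 154 154 153 150 130]
 [155 155 155 154 154 154 154 154 154 153 152 152 152 152 152 153 153 154 154 154 153 146]
 [156 155 155 154 155 150 141 147 153 153 153 152 152 152 152 152 153 153 155 154 154 154]
 [156 156 156 156 147 127 124 144 153 148 145 145 145 144 145 144 150 154 155 156 156 156]
 [156 156 156 151 121  90 133 154 143 120 108 107 107 107 108 108 137 154 154 155 155 155]
 [154 154 154 133  83  97 141 150 117  63  45  38  38  42  47  49 112 147 153 153 153 152]
 [154 154 142 102  53 108 145 145 110  69  48  21  11  22  42  51  87 136 153 153 153 153]
 [155 155 124  71  54  99 141 144 106  68  60  40  19   5  33  47  87 135 151 153 154 155]
 [156 156 126  71  53  87 136 147 117  72  57  52  30   3  29  45  96 139 151 154 156 156]
 [156 156 126  74  55  74 132 154 140 105  65  56  37   4  28  66 120 148 153 154 155 155]
 [155 155 139  97  58  50 113 147 150 133  96  67  45  12  58 111 143 152 153 153 153 153]
 [155 155 155 122  65  53  75 121 147 1
[... 1429 characters left out ...]
 189 170 146 101  97  94 175 230 230 231 232 232 222 191]
 [166 192 223 230 230 230 209 143 102 102 105 108 106 103 100  97  96  94 109 189 232 231 230 229 224 201]
 [171 208 230 230 230 230 219 167 101  99 103 105 103 101  99  99  97  94 151 214 229 229 231 232 222 191]
 [180 216 230 230 229 229 230 193 103 106 106 106 105 103 100  98  96  98 180 232 233 232 232 231 205 159]
 [182 216 230 231 232 233 232 213 145 104 106 106 105 102 101  99 101 180 230 230 230 229 230 221 172 141]
 [183 219 232 231 230 230 229 229 199 123 105 106 105 103 104 137 201 230 231 231 232 232 232 197 100 136]
 [156 193 229 230 231 232 233 233 232 230 220 201 201 217 230 231 232 233 233 233 233 224 172 108 119 115]]
```

```bash
python3 - <<'E'
from h import *
from shaft import axes
np.set_printoptions(linewidth=200,precision=3,suppress=True)
t=load("topA.npz");s=load("sceneA.npz")
print(t["frame"][211:234,295:311].mean(2).round().astype(int))
n,ex,ey=axes(174.9)
C=np.array([.5346,-.0540,.0982])
for th in (-8,-4,0,4):
    a=np.radians(th);X=np.cos(a)*ex+np.sin(a)*ey;Y=np.cross(n,X)
    print(th,proj(t,[C+.0055*X+.0071*Y,C+.0055*X-.0071*Y, C+.0055*X+.0071*Y+.0435*n,C+.0055*X-.0071*Y+.0435*n]).ravel())
    print(th,proj(s,[C+.0055*X+.0071*Y,C+.0055*X-.0071*Y, C+.0055*X+.0071*Y+.0435*n,C+.0055*X-.0071*Y+.0435*n]).ravel())
print(s["frame"][200:224,255:271].mean(2).round().astype(int))
E
```

```text
[[105 105 106 107 108 108 107 106 107 108 107 107 109 108 106 104]
 [107 105 106 108 108 108 107 108 107 108 107 107 109 108 106 107]
 [108 105 106 108 108 108 106 107 107 107 107 107 109 108 107 107]
 [107 105 106 108 105 102 101 102 105 107 108 107 108 107 106 107]
 [107 105 106 105  94  88  88  88  93  98  99 101 106 108 106 106]
 [107 105 108  96  79  78  79  80  79  81  84  86 101 108 107 107]
 [107 105 107  89  70  78  79  80  79  79  79  81  98 108 106 106]
 [106 105 107  87  70  77  79  80  79  79  79  80  97 107 106 106]
 [107 105 107  84  67  79  79  80  80  79  80  78  96 107 107 107]
 [107 105 108  84  68  78  80  80  79  79  79  78  96 107 107 108]
 [106 105 108  84  65  79  76  76  80  80  80  78  96 107 107 107]
 [106 107 100  74  79  94  85  85  88  83  81  81  97 107 106 108]
 [103 108  87  65  92 103  91  90  90  82  84  96 102 104 106 103]
 [ 88  95  80  74  86  90  82  77  80  79  84 103  99  99 102  86]
 [ 77  65  61  73  83  93  95  92  88  86  89  94  90  93  84  79]
 [107  76  53  63  78  93 106 106  97  99 100  90  80  74  86 108]
 [129 101  62  61  77  92 10
[... 1898 characters left out ...]
 160 158 155 168 168 169 169]
 [164 165 166 149 131 149 156 155 155 156 140 141 168 168 168 169]
 [162 163 165 155 134 141 156 155 155 155 143 145 168 169 169 169]
 [164 164 166 167 143 132 156 156 155 155 151 155 168 166 167 168]
 [166 166 166 164 139 128 156 156 155 155 136 104  89  73  67  48]
 [167 168 168 168 147 137 159 156 155 155 150 110  28  28  32  31]
 [166 165 166 165 150 144 160 156 155 155 156 135 119 141 156 169]
 [163 164 167 170 148 125 159 178 182 194 203 197 188 184 176 159]
 [155 161 167 173 178 182 186 192 196 196 193 186 181 176 170 162]
 [138 148 146 138 158 174 177 180 182 181 179 175 170 164 158 145]
 [131 141 148 154 160 164 168 171 168 161 152 162 179 191 219 228]]
```

Emit:
{"api": "step_arm", "payload": {"motion": [[[0,0,-1,20,17,-5,87],[0,0,-2,45,39,-12,87],[0,0,-4,73,63,-20,87],[0,0,-5,103,89,-28,87],[0,0,-6,133,115,-37,87],[0,0,-8,163,141,-46,87],[0,0,-9,193,167,-55,87],[0,0,-10,223,193,-64,87],[0,0,-11,253,219,-73,87],[0,0,-12,283,245,-82,87],[0,0,-13,313,271,-91,87],[0,0,-14,340,294,-97,87]]]}}

```text
time_s: 1.9
position: [0.4954, -0.3098, 0.307]
tcp_rot: [[-0.0, 1.0, 0.004], [0.001, 0.004, -1.0], [-1.0, -0.0, -0.001]]
force: [-0.0, -1.2, -0.3]
opening: 0.999
```

Emit:
{"api": "step_arm", "payload": {"motion": [[[0,0,-0.25,17,15,-3,87],[0,0,-0.25,17,15,-3,60],[0,0,-0.25,17,15,-3,60]]]}}

```text
time_s: 2.15
position: [0.5117, -0.2957, 0.3045]
tcp_rot: [[-0.001, 1.0, 0.003], [-0.0, 0.003, -1.0], [-1.0, -0.001, 0.0]]
force: [0.2, -0.4, -0.5]
opening: 0.921
```

```bash
python3 - <<'E'
from rig import bot
from h import *
np.set_printoptions(precision=4,suppress=True)
s=bot.read_state()
for k in("time_s","joint_positions","position","tcp_rot","force","opening"):print(k,s[k])
for n in("scene","top"):
    c=bot.capture(n); cv2.imwrite(f"pics/{n}1.png",c["frame"][:,:,::-1]); np.savez(f"{n}1.npz",**c)
E
```

```text
time_s 2.15
joint_positions [-40.8392  35.0507  92.1783  -0.0291  52.7894  48.9839]
position [ 0.5117 -0.2957  0.3045]
tcp_rot [[-0.0005  1.      0.0034]
 [-0.0001  0.0034 -1.    ]
 [-1.     -0.0005  0.0001]]
force [ 0.1856 -0.4023 -0.4502]
opening 0.9209089643756476
```

```bash
python3 - <<'E'
from h import *
t=load("top1.npz");s=load("scene1.npz")
a=cv2.resize(t["frame"][170:310,330:517,::-1],(400,300),interpolation=cv2.INTER_CUBIC)
b=cv2.resize(s["frame"][150:285,90:270,::-1],(400,300),interpolation=cv2.INTER_CUBIC)
cv2.imwrite("pics/c3.png",np.hstack([a,b]))
# predicted fingertip/ grasp pts
p=np.array([.5117,-.2957,.3045])
print(proj(t,[p,p-[0,0,.182]]),proj(s,[p,p-[0,0,.182]]))
E
```

```text
[[454.91189791 206.29070418]
 [421.90129509 226.3298387 ]] [[161.37266729 161.4342723 ]
 [170.25331234 225.48158015]]
```

View pics/c3.png

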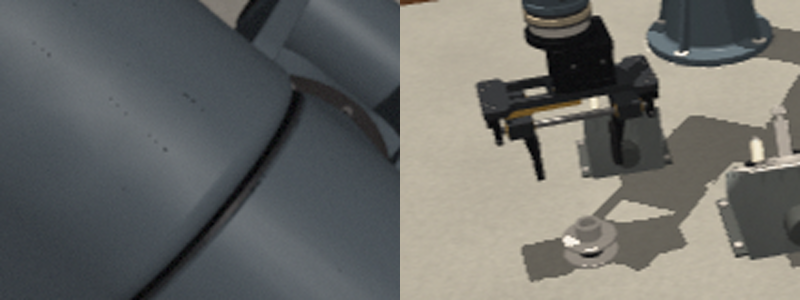

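Emit:
{"api": "step_arm", "payload": {"motion": [[[0,0,0,0,1,-20,50],[0,0,0,0,1,-45,50],[0,0,0,0,1,-70,50],[0,0,0,0,1,-87,50],[0,0,0,0,1,-94,50],[0,0,0,0,1,-94,50],[0,0,0,0,1,-94,40],[0,0,0,0,1,-94,40]]]}}

```text
time_s: 2.92
position: [0.5108, -0.2968, 0.2116]
tcp_rot: [[0.001, 1.0, -0.001], [-0.001, -0.001, -1.0], [-1.0, 0.001, 0.001]]
force: [0.2, 1.6, -0.1]
opening: 0.5
```

```bash
python3 - <<'E'
from rig import bot
from h import *
np.set_printoptions(precision=4,suppress=True)
s=bot.read_state()
for k in("time_s","joint_positions","position","force","opening"):print(k,s[k])
c=bot.capture("scene");np.savez("scene2.npz",**c)
b=cv2.resize(c["frame"][195:285,120:240,::-1],(800,600),interpolation=cv2.INTER_CUBIC);cv2.imwrite("pics/c4.png",b)
print(bot.read_state()["position"])
E
```

```text
time_s 2.9167
joint_positions [-40.9877  43.2556  94.7839  -0.0039  41.8603  49.0857]
position [ 0.5108 -0.2968  0.2116]
force [ 0.2053  1.6362 -0.0633]
opening 0.4999295557736315
[ 0.5109 -0.2966  0.2117]
```

View pics/c4.png

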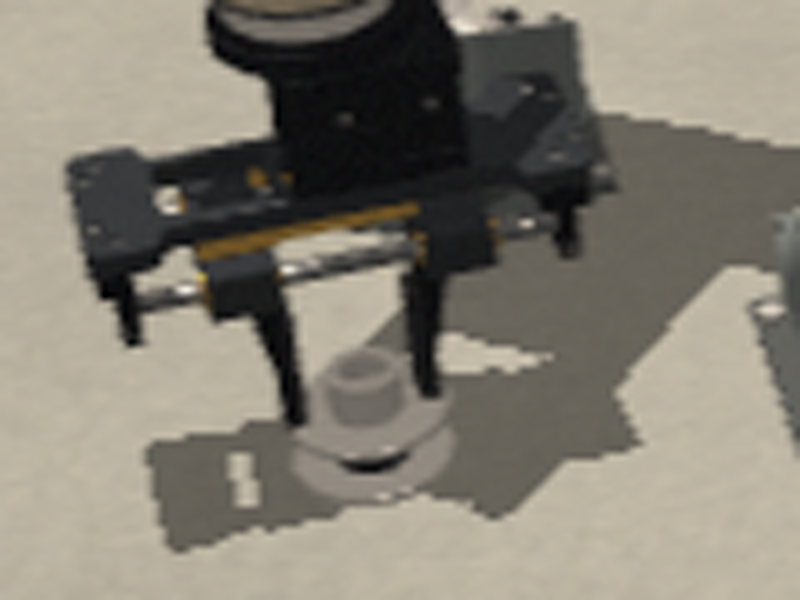

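Emit:
{"api": "step_arm", "payload": {"motion": [[[0,0,0,0,0,0,10],[0,0,0,0,0,0,10],[0,0,0,0,0,0,10],[0,0,0,0,0,0,10],[0,0,0,0,0,10,10],[0,0,0,0,0,35,10],[0,0,0,0,0,60,10],[0,0,0,0,0,75,10]]]}}

```text
time_s: 3.63
position: [0.5113, -0.2959, 0.2881]
tcp_rot: [[0.002, 1.0, 0.0], [-0.002, 0.0, -1.0], [-1.0, 0.002, 0.002]]
force: [0.8, -0.9, -1.3]
opening: 0.331
```

```bash
python3 - <<'E'
from rig import bot
from h import *
np.set_printoptions(precision=4,suppress=True)
s=bot.read_state()
for k in("time_s","joint_positions","position","tcp_rot","force","opening"):print(k,s[k])
c=bot.capture("scene");np.savez("scene3.npz",**c)
b=cv2.resize(c["frame"][175:265,120:240,::-1],(800,600),interpolation=cv2.INTER_CUBIC);cv2.imwrite("pics/c5.png",b)
E
```

```text
time_s 3.6333
joint_positions [-40.8856  36.3816  92.871    0.0027  50.6057  49.0939]
position [ 0.5113 -0.2959  0.2881]
tcp_rot [[ 0.0019  1.      0.0003]
 [-0.0016  0.0003 -1.    ]
 [-1.      0.0019  0.0016]]
force [ 0.7554 -0.9242 -1.2762]
opening 0.33073749895256144
```

View pics/c5.png

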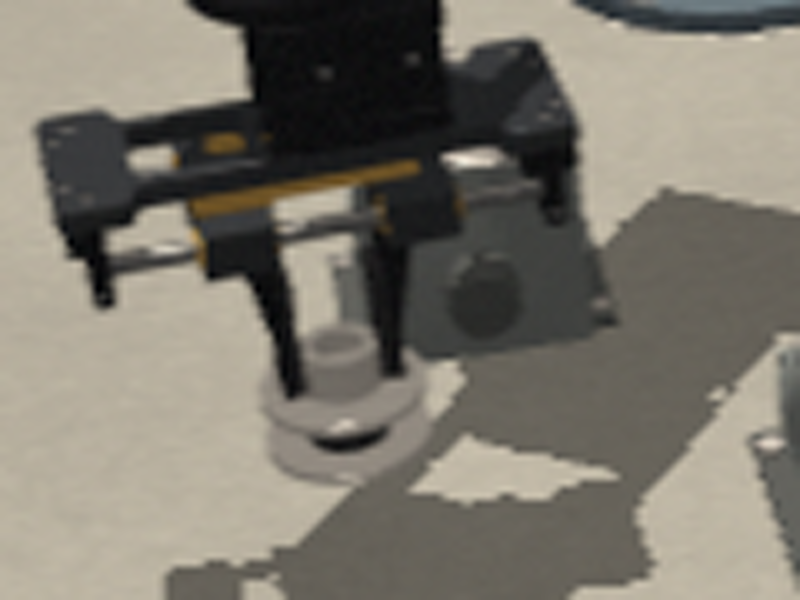

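```bash
python3 - <<'E'
import numpy as np
from scipy.optimize import least_squares
D=[([-85.971,30.279,82.157,67.689],[.15391,-.60540,.40377]),([-40.839,35.051,92.178,52.789],[.5117,-.2957,.3045]),([-40.988,43.256,94.784,41.86],[.5108,-.2968,.2116]),([-40.886,36.382,92.871,50.606],[.5113,-.2959,.2881])]
def fk(q,p):
    a1,L1,L2,h,d=p[:5]
    q1,q2,q3=np.radians(q[:3])
    r=a1+L1*np.sin(q2)+L2*np.sin(q2+q3);z=h+L1*np.cos(q2)+L2*np.cos(q2+q3)
    return np.array([r*np.cos(q1)-d*np.sin(q1),r*np.sin(q1)+d*np.cos(q1),z])
f=lambda p:np.concatenate([(fk(q,p)-x)*1000 for q,x in D])
for a in (0,):
    o=least_squares(f,[0,.4,.4,.2,.1]);print(o.x,o.cost,f(o.x).round(2))
o=least_squares(lambda p:f([0,*p]),[.4,.4,.2,.1]);print(o.x,o.cost)
E
```

```text
[0.05868976 0.37349941 0.39216606 0.23340942 0.11096655] 49.71069150778041 [-0.39  5.21  2.52  3.78 -3.19 -2.59 -2.59  2.21  2.21  2.78 -2.41 -2.14]
[0.44093275 0.41518003 0.1927953  0.11096655] 138.269949277742
```

```bash
cat > plan.py <<'E'
from h import *
from shaft import axes
from scipy.spatial.transform import Rotation as Ro
n,ex,ey=axes(174.9)
S=np.array([.5348,-.0525,.0985])
a=np.radians(-4);X=np.cos(a)*ex+np.sin(a)*ey;Y=np.cross(n,X)
Rt=np.stack([-n,X,np.cross(-n,X)],1)
R0=np.array([[0,1,0],[0,0,-1],[-1,0,0.]])
E
python3 - <<'E'
from plan import *
np.set_printoptions(precision=4,suppress=True)
print(n,ex,ey,X,Y,Rt,sep="\n")
print("rotvec",Ro.from_matrix(Rt@R0.T).as_rotvec(degrees=True))
for d,e in((.2117,0),(.277,0),(.29,.03)):print(d,e,S+d*n+e*ex,(S+d*n+e*ex-[.511,-.296,.286])*1000)
E
```

```text
[-0.5204  0.0464  0.8526]
[ 0.8493 -0.0758  0.5225]
[ 0.0889  0.996  -0.    ]
[ 0.841  -0.1451  0.5212]
[0.1479 0.9883 0.0364]
[[ 0.5204  0.841  -0.1479]
 [-0.0464 -0.1451 -0.9883]
 [-0.8526  0.5212 -0.0364]]
rotvec [ -0.3027 -31.531   -8.8694]
0.2117 0 [ 0.4246 -0.0427  0.279 ] [-86.375  253.3329  -6.9961]
0.277 0 [ 0.3906 -0.0396  0.3347] [-120.3591  256.3659   48.6813]
0.29 0.03 [ 0.4094 -0.0413  0.3614] [-101.6468  254.6958   75.4406]
```

Emit:
{"api": "step_arm", "payload": {"motion": [[[0,-2,0,0,5,25,10],[0,-5,-1,-3,25,60,10],[0,-9,-2,-10,50,90,10],[0,-13,-3,-20,78,110,10],[0,-17,-4,-32,108,115,10],[0,-21,-5,-45,138,115,10],[0,-25,-6,-60,168,115,10],[-0.2,-29,-7,-75,198,112,10],[-0.3,-31.5,-8.9,-90,228,105,10],[-0.3,-31.5,-8.9,-100,250,97,10],[-0.3,-31.5,-8.9,-100,255,90,10],[-0.3,-31.5,-8.9,-100,255,90,10]]]}}

```text
time_s: 4.68
position: [0.4088, -0.0384, 0.3744]
tcp_rot: [[0.516, 0.844, -0.145], [-0.043, -0.144, -0.989], [-0.856, 0.516, -0.038]]
force: [0.1, 0.0, -1.3]
opening: 0.331
```

```bash
cat > st.py <<'E'
from rig import bot
from plan import *
np.set_printoptions(precision=4,suppress=True)
import sys
def st():
    s=bot.read_state()
    for k in("time_s","joint_positions","position","force","moment","opening"):print(k,s[k])
    print("rot err deg (world rotvec to target)",Ro.from_matrix(Rt@s["tcp_rot"].T).as_rotvec(degrees=True))
    d=s["position"]-S; print("along n %.1f ex %.1f ey %.1f"%tuple(1000*d@np.stack([n,ex,ey],1)))
    return s
E
python3 - <<'E'
from st import *
st()
c=bot.capture("scene");np.savez("scene4.npz",**c)
b=cv2.resize(c["frame"][120:240,180:340,::-1],(800,600),interpolation=cv2.INTER_CUBIC);cv2.imwrite("pics/c6.png",b)
c=bot.capture("top");np.savez("top4.npz",**c);cv2.imwrite("pics/top4.png",c["frame"][:,:,::-1])
E
```

```text
time_s 4.6833
joint_positions [-24.1571  14.2567 122.7295  37.2012  16.5532  41.4162]
position [ 0.4088 -0.0384  0.3744]
force [ 0.1437  0.021  -1.332 ]
moment [0.0583 0.4211 0.0098]
opening 0.3309661412392714
rot err deg (world rotvec to target) [-0.1657 -0.3234 -0.1607]
along n 301.4 ex 36.1 ey 2.8
```

View pics/c6.png

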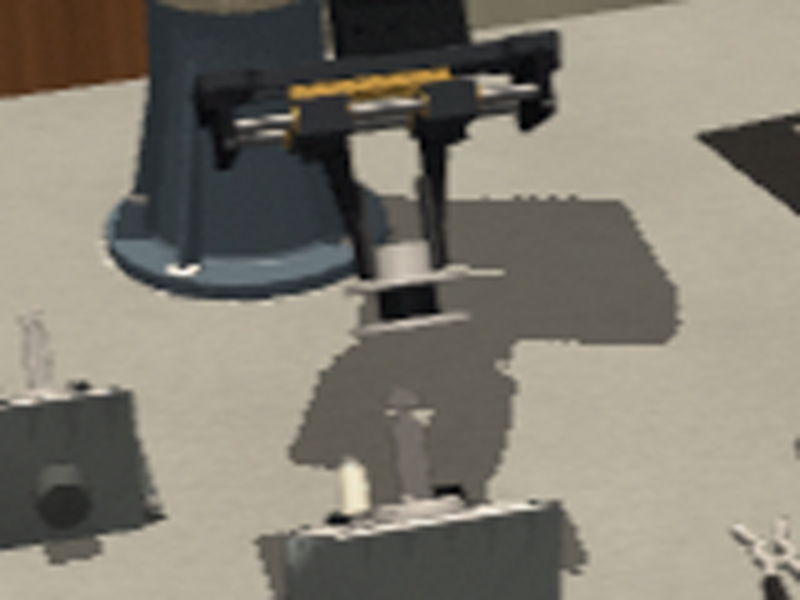

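View pics/top4.png

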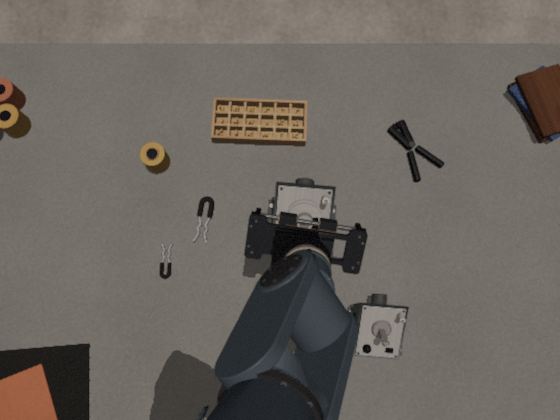

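```bash
python3 - <<'E'
from st import *
st()
cmd=np.array([.411,-.041,.376])
T=S+.283*n-.0015*ex+.0012*ey
print(T,(T-cmd)*1000)
E
```

```text
time_s 4.7833
joint_positions [-24.3107  14.2584 122.3976  37.1239  16.5288  41.4708]
position [ 0.4112 -0.0407  0.3758]
force [-0.0948 -1.6151 -1.359 ]
moment [ 0.0673  0.4722 -0.0493]
opening 0.33373425544925367
rot err deg (world rotvec to target) [ 0.0076 -0.0283 -0.0066]
along n 301.3 ex 39.0 ey 0.7
[ 0.3864 -0.038   0.339 ] [-24.6489   2.9535 -36.9866]
```

Emit:
{"api": "step_arm", "payload": {"motion": [[[0,0,0,-8,1,-12,10],[0,0,0,-17,2,-25,10],[0,0,0,-24.6,3,-37,10],[0,0,0,-24.6,3,-37,10],[0,0,0,-24.6,3,-37,10],[0,0,0,-24.6,3,-37,10]]]}}

```text
time_s: 5.28
position: [0.3872, -0.0388, 0.3389]
tcp_rot: [[0.521, 0.84, -0.15], [-0.048, -0.147, -0.988], [-0.852, 0.522, -0.036]]
force: [-0.1, 0.3, -1.0]
opening: 0.333
```

```bash
python3 - <<'E'
from st import *
st()
F=[]
for i in range(4):
    c=bot.capture("scene");F.append(c["frame"].astype(float))
c["frame"]=np.mean(F,0).astype(np.float32);np.savez("scene5.npz",**c)
b=cv2.resize(c["frame"][160:235,220:320,::-1],(800,600),interpolation=cv2.INTER_NEAREST);cv2.imwrite("pics/c7.png",b)
E
```

```text
time_s 5.2833
joint_positions [-25.8075  18.0884 128.188   70.2241  11.2522   6.3735]
position [ 0.3872 -0.0388  0.3389]
force [-0.1314  0.3134 -1.008 ]
moment [ 0.0891  0.4168 -0.0053]
opening 0.3328631364090571
rot err deg (world rotvec to target) [0.0186 0.0257 0.1231]
along n 282.5 ex -0.8 ey 0.5[ WARN:0@6.092] global loadsave.cpp:1063 imwrite_ Unsupported depth image for selected encoder is fallbacked to CV_8U.
```

View pics/c7.png

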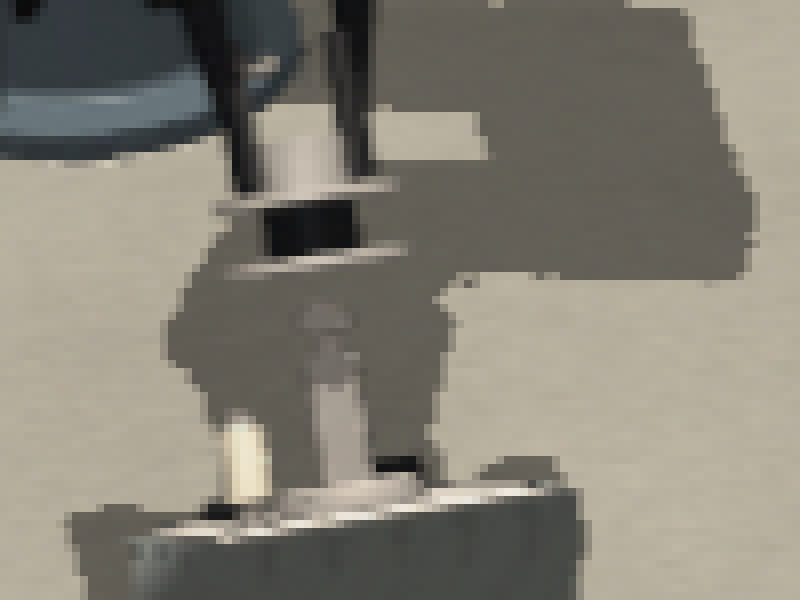

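```bash
python3 - <<'E'
from st import *
s=bot.read_state();p=s["position"];R=s["tcp_rot"];print(p)
c=load("scene5.npz")
def cr(P): q=proj(c,P);return ((q-[220,160]+.5)*8).round(1)
U=lambda z,o=0:p+R[:,0]*(.2117-z)+R[:,1]*o
print("spool under z=2,13,24,35",cr([U(.002),U(.013),U(.024),U(.035)]))
print("with +1.3 x",cr([U(.002,.0013)]))
for sy in(-.0540,-.0525,-.051):
    SS=np.array([.5348,sy,.0985]);print("shaft base,20,40,tip",sy,cr([SS,SS+.02*n,SS+.04*n,SS+.062*n]))
# measure extents of rows
f=c["frame"].mean(2)
print(f[197:202,254:268].round().astype(int)); print(f[208:222,255:270].round().astype(int))
E
```

```text
[ 0.387  -0.0382  0.3393]
spool under z=2,13,24,35 [[317.7 266.6]
 [313.  234.4]
 [308.3 202.2]
 [303.7 170. ]]
with +1.3 x [[318.1 266.4]]
shaft base,20,40,tip -0.054 [[342.2 481.7]
 [333.7 423.2]
 [325.2 364.7]
 [315.8 300.4]]
shaft base,20,40,tip -0.0525 [[346.4 480.8]
 [337.9 422.4]
 [329.4 363.9]
 [320.  299.6]]
shaft base,20,40,tip -0.051 [[350.6 480. ]
 [342.1 421.6]
 [333.6 363.1]
 [324.2 298.8]]
[[ 92  92  93  94  96  99  97  95  97  94  94  94  94  93]
 [ 91  92  93  90  97 109 108 106  99  92  93  93  94  94]
 [ 93  93  88  93 106 108 108 107 108  99  88  94  94  95]
 [ 93  93  90  97 108 109 109 109 114 104  86  95  94  93]
 [ 94  93  91  89  94  98  94  89  89  91  94  95  94  94]]
[[ 93  92  89  94 131 153 131 132 157 132  89  93  92  92  92]
 [ 90  91  92 101 136 159 158 158 157 133  90  91  92  92  91]
 [ 91  92  92  98 131 158 159 159 157 142 110  93  93  93  93]
 [ 90  92  93  91 128 161 159 159 158 152 125  90  91  90  91]
 [ 91  90  91  92 129 161 159 158 157 158 134  90  91  90  91]
 [ 91  90  90  89 126 158 158 158 157 162 141  90  93  93  93]
 [ 91  91  92  89 116 151 158 157 157 157 131  84  93  93  93]
 [ 90  90  91  89 107 142 158 157 157 157 133  89  93  94  93]
 [ 90  91  92  92 100 134 158 158 158 157 138 102  92  92  92]
 [ 91  92  92  91  95 131 158 158 157 157 137  87  50  43  39]
 [ 92  93  93  93  94 132 161 158 158 157 152 111  18  19  21]
 [ 91  92  91  92  92 130 162 158 158 157 159 136 118 140 157]
 [ 90  91  93  94  92 117 161 181 185 197 206 200 190 186 179]
 [119 152 168 174 179 184 188 195 199 198 195 189 183 178 172]]
```

Emit:
{"api": "step_arm", "payload": {"motion": [[[0,0,0,2.6,-0.2,-4.3,10],[0,0,0,5.2,-0.5,-8.5,10],[0,0,0,7.8,-0.7,-12.8,10],[0,0,0,9.4,-0.8,-15.3,10],[0,0,0,9.4,-0.8,-15.3,10]]]}}

```text
time_s: 5.9
position: [0.3964, -0.0388, 0.3235]
tcp_rot: [[0.521, 0.841, -0.149], [-0.047, -0.145, -0.988], [-0.853, 0.521, -0.036]]
force: [-0.2, 0.4, -1.6]
opening: 0.337
```

```bash
python3 -c "
from st import *
st()"
```

```text
time_s 5.9
joint_positions [-25.0933  21.0169 127.9784  84.249   10.3159  -7.3643]
position [ 0.3964 -0.0388  0.3235]
force [-0.1533  0.4419 -1.5677]
moment [ 0.0615  0.4867 -0.0341]
opening 0.33674153455607725
rot err deg (world rotvec to target) [0.0181 0.0123 0.0359]
along n 264.5 ex -1.0 ey 1.3
```

Emit:
{"api": "step_arm", "payload": {"motion": [[[0,0,0,1.6,-0.1,-2.6,10],[0,0,0,3.1,-0.3,-5.1,10],[0,0,0,4.7,-0.4,-7.7,10],[0,0,0,6.2,-0.6,-10.2,10],[0,0,0,6.2,-0.6,-10.2,10]]]}}

```text
time_s: 6.32
position: [0.4024, -0.0393, 0.3134]
tcp_rot: [[0.521, 0.841, -0.149], [-0.047, -0.146, -0.988], [-0.853, 0.521, -0.036]]
force: [-0.5, 0.4, -1.2]
opening: 0.335
```

```bash
python3 - <<'E'
from st import *
st()
c=bot.capture("scene");np.savez("scene6.npz",**c)
b=cv2.resize(c["frame"][160:235,220:320,::-1],(800,600),interpolation=cv2.INTER_NEAREST);cv2.imwrite("pics/c8.png",b)
E
```

```text
time_s 6.3167
joint_positions [-24.7248  22.9021 127.7689  93.8245  10.1065 -16.7675]
position [ 0.4024 -0.0393  0.3134]
force [-0.4974  0.3685 -1.2193]
moment [-0.0315  0.4739  0.0199]
opening 0.33465192716205
rot err deg (world rotvec to target) [0.0107 0.0078 0.0353]
along n 252.8 ex -1.2 ey 1.4
```

View pics/c8.png

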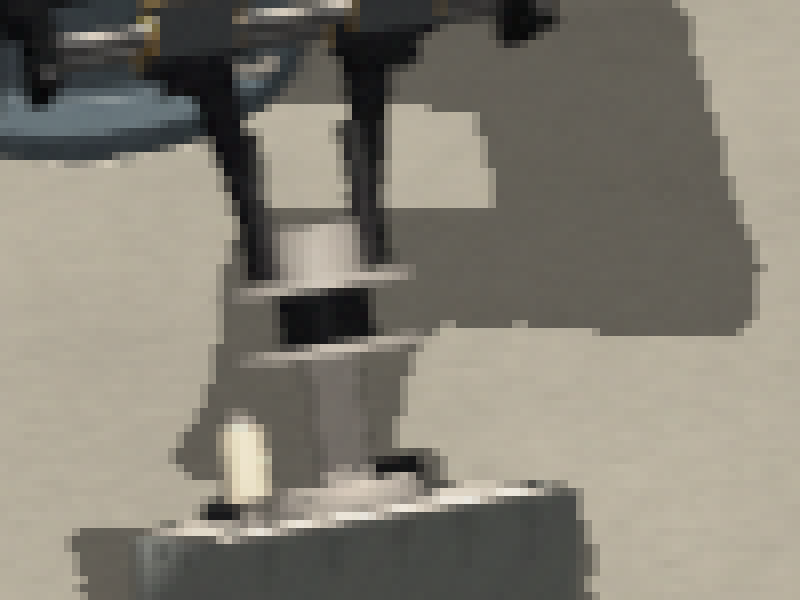

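Emit:
{"api": "step_arm", "payload": {"motion": [[[0,0,0,2.1,-0.2,-3.4,10],[0,0,0,4.7,-0.4,-7.7,10],[0,0,0,7.3,-0.65,-11.9,10],[0,0,0,9.9,-0.9,-16.2,10],[0,0,0,12.5,-1.1,-20.5,10],[0,0,0,15.1,-1.35,-24.7,10],[0,0,0,17.2,-1.5,-28.1,10],[0,0,0,18.7,-1.7,-30.7,10],[0,0,0,18.7,-1.7,-30.7,10]]]}}

```text
time_s: 7.12
position: [0.421, -0.0411, 0.2825]
tcp_rot: [[0.52, 0.841, -0.149], [-0.047, -0.146, -0.988], [-0.853, 0.521, -0.036]]
force: [0.2, -0.7, -1.6]
opening: 0.333
```

```bash
python3 -c "
from st import *
st()"
```

```text
time_s 7.1167
joint_positions [-23.6731  28.4688 126.7256 118.944   10.9256 -41.3457]
position [ 0.421  -0.0411  0.2825]
force [ 0.2351 -0.6944 -1.6429]
moment [-0.0501  0.4125 -0.0781]
opening 0.33307426141924973
rot err deg (world rotvec to target) [ 0.0061 -0.0182  0.0432]
along n 216.7 ex -1.3 ey 1.3
```

Emit:
{"api": "step_arm", "payload": {"motion": [[[0,0,0,1,-0.1,-1.7,10],[0,0,0,2.1,-0.2,-3.4,10],[0,0,0,2.6,-0.2,-4.3,10],[0,0,0,2.9,-0.25,-4.7,10],[0,0,0,2.9,-0.25,-4.7,10]]]}}

```text
time_s: 7.53
position: [0.4238, -0.0413, 0.2779]
tcp_rot: [[0.52, 0.841, -0.149], [-0.047, -0.146, -0.988], [-0.853, 0.521, -0.036]]
force: [1.2, -2.1, -1.5]
opening: 0.331
```

```bash
python3 -c "
from st import *
st()"
```

```text
time_s 7.5333
joint_positions [-23.5245  29.2781 126.5422 122.0221  11.1949 -44.34  ]
position [ 0.4238 -0.0413  0.2779]
force [ 1.2119 -2.1034 -1.4564]
moment [-0.2155  0.3295 -0.1816]
opening 0.3312100824748564
rot err deg (world rotvec to target) [ 0.0048 -0.0115  0.046 ]
along n 211.3 ex -1.4 ey 1.3
```

Near contact; press on gently.

Emit:
{"api": "step_arm", "payload": {"motion": [[[0,0,0,0.5,0,-0.9,10],[0,0,0,1,-0.1,-1.7,10],[0,0,0,1,-0.1,-1.7,10]]]}}

```text
time_s: 7.78
position: [0.4244, -0.0413, 0.2765]
tcp_rot: [[0.521, 0.841, -0.149], [-0.047, -0.146, -0.988], [-0.853, 0.521, -0.036]]
force: [-2.0, -2.5, 3.7]
opening: 0.33
```

```bash
python3 -c "
from st import *
st()"
```

```text
time_s 7.7833
joint_positions [-23.4838  29.5183 126.512  123.1208  11.3007 -45.4006]
position [ 0.4244 -0.0413  0.2765]
force [-2.0263 -2.4863  3.7112]
moment [-0.3566  0.2493 -0.2663]
opening 0.3297850614335082
rot err deg (world rotvec to target) [0.0101 0.0094 0.0677]
along n 209.7 ex -1.6 ey 1.3
```

Emit:
{"api": "step_arm", "payload": {"motion": [[[0,0,0,0.5,0,-0.9,10],[0,0,0,1,-0.1,-1.7,10],[0,0,0,1,-0.1,-1.7,10]]]}}

```text
time_s: 8.03
position: [0.4243, -0.0411, 0.2762]
tcp_rot: [[0.522, 0.84, -0.15], [-0.048, -0.146, -0.988], [-0.852, 0.523, -0.036]]
force: [-11.8, -4.0, 23.2]
opening: 0.336
```

```bash
python3 - <<'E'
from st import *
st()
c=bot.capture("scene");np.savez("scene7.npz",**c)
b=cv2.resize(c["frame"][160:235,220:320,::-1],(800,600),interpolation=cv2.INTER_NEAREST);cv2.imwrite("pics/c9.png",b)
E
```

```text
time_s 8.0333
joint_positions [-23.4617  29.5833 126.58   124.1658  11.4109 -46.3962]
position [ 0.4243 -0.0411  0.2762]
force [-11.7813  -4.0199  23.1557]
moment [-0.6119 -0.0074 -0.4585]
opening 0.3356023557801921
rot err deg (world rotvec to target) [0.0349 0.0982 0.1155]
along n 209.5 ex -1.9 ey 1.5
```

View pics/c9.png

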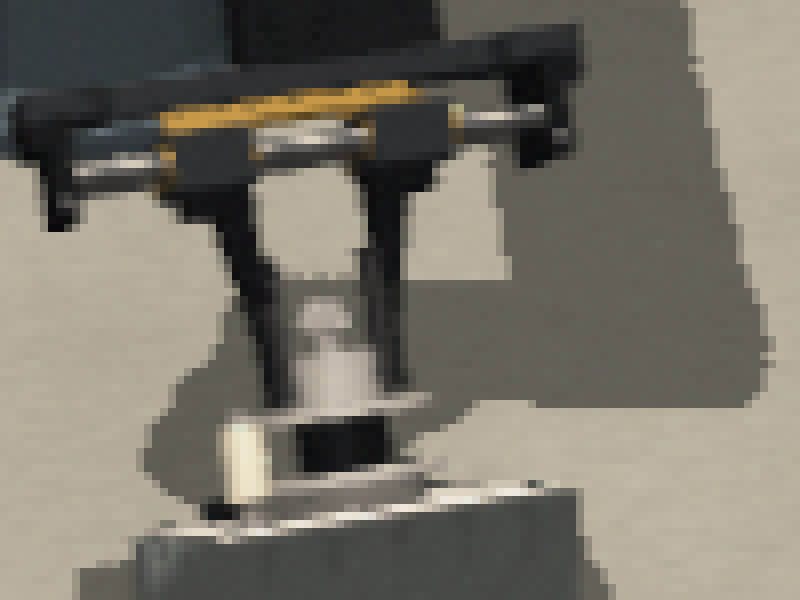

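```bash
cat > clip.py <<'E'
from h import *
from scipy.optimize import minimize
from scipy.ndimage import gaussian_filter
t=load("topA.npz");s=load("sceneA.npz")
def inside(x,y):
    a=(x>-10)&(x<10)&(np.abs(y)<13)&(np.abs(y)>4)
    r=np.hypot(x+10,y); b=(x<=-10)&(r<13)&(r>4)
    return a|b
def fit(c,win,x0,sig=.5,h=.0045):
    u0,u1,v0,v1=win;k=6
    uu,vv=np.meshgrid(u0-.5+(np.arange((u1-u0)*k)+.5)/k,v0-.5+(np.arange((v1-v0)*k)+.5)/k)
    W=ray2plane(c,np.stack([uu.ravel(),vv.ravel()],1),[0,0,h],np.array([0,0,1.]))*1000
    g=c["frame"][v0:v1,u0:u1].mean(2).astype(float)
    g=np.minimum(g,np.median(g))   # clip bright legs
    def m(p):
        a=np.radians(p[2]);dx=W[:,0]-p[0];dy=W[:,1]-p[1]
        I=inside(dx*np.cos(a)+dy*np.sin(a),-dx*np.sin(a)+dy*np.cos(a)).astype(float).reshape(uu.shape)
        I=gaussian_filter(I,sig*k)
        return I.reshape(v1-v0,k,u1-u0,k).mean((1,3))
    def cost(p):
        M=m(p);A=np.stack([M.ravel(),np.ones(M.size)],1);q,res,_,_=np.linalg.lstsq(A,g.ravel(),rcond=None)
        return ((A@q-g.ravel())**2).mean()**.5
    best=None
    for d in (-20,0,20):
        o=minimize(cost,[x0[0],x0[1],x0[2]+d],method="Nelder-Mead",options=dict(initial_simplex=np.array(x0)+[[0,0,d],[6,0,d],[0,6,d],[0,0,d+12]],maxiter=300))
        if best is None or o.fun<best.fun:best=o
    return best.x,best.fun,g.std()
if __name__=="__main__":
    p=ray2plane(t,[[166,269]],[0,0,.0045],np.array([0,0,1.]))[0]*1000;print(p)
    print("top",fit(t,(155,178,255,284),[p[0],p[1],0]))
    p=ray2plane(s,[[345,211]],[0,0,.0045],np.array([0,0,1.]))[0]*1000;print(p)
    print("scene",fit(s,(334,356,202,222),[p[0],p[1],0]))
    p=ray2plane(t,[[207,207]],[0,0,.0045],np.array([0,0,1.]))[0]*1000;print("big clip",p)
E
python3 clip.py
python3 - <<'E'
from h import *
t=load("topA.npz");s=load("sceneA.npz")
a=cv2.resize(np.clip(t["frame"][240:285,140:200,::-1]*1.3,0,255).astype(np.uint8),(400,300),interpolation=cv2.INTER_NEAREST)
b=cv2.resize(s["frame"][196:226,330:370,::-1].astype(np.uint8),(400,300),interpolation=cv2.INTER_NEAREST)
cv2.imwrite("pics/c10.png",np.hstack([a,b]))
E
```

```text
[437.36959937 246.23932447   4.5       ]
top (array([ 4.40232888e+02,  2.48292798e+02, -1.20665249e-01]), np.float64(6.1786206866360445), np.float64(27.37876116429199))
[440.16558154 252.53736862   4.5       ]
scene (array([437.43805723, 250.78752206,  -2.17719245]), np.float64(16.967360918002427), np.float64(36.507588719492055))
big clip [579.39804952 158.75026469   4.5       ]
```

View pics/c10.png

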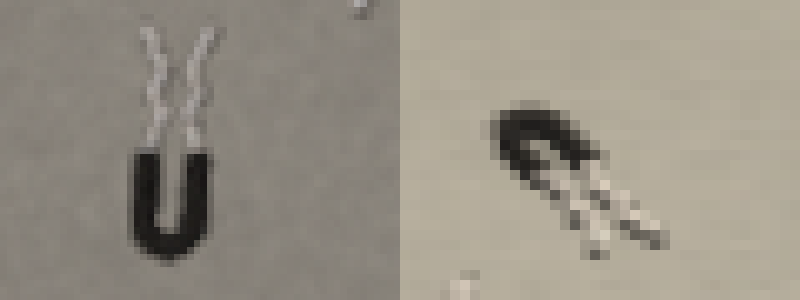

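```bash
python3 - <<'E'
import clip
from clip import *
for L in (10,12,14,16):
    def inside(x,y,L=L):
        a=(x>-10)&(x<L)&(np.abs(y)<13)&(np.abs(y)>4)
        r=np.hypot(x+10,y); return a|((x<=-10)&(r<13)&(r>4))
    clip.inside=inside
    print(L,fit(t,(155,178,255,284),[440,248,0]),fit(s,(334,356,202,222),[438,250,0]))
# leg centroid analysis in top: bright wire
g=t["frame"][240:285,150:185].mean(2)
np.set_printoptions(linewidth=220)
bg=np.median(g)
for v in range(243,266):
    r=t["frame"][v,155:180].mean(1)-bg; w=np.clip(r-6,0,None)
    if w.sum()>0:
        u=np.arange(155,180); m=(w*u).sum()/w.sum(); print(v,"%.2f"%m,end="; ")
E
```

```text
10 (array([ 4.40610321e+02,  2.48296426e+02, -1.38267451e-01]), np.float64(6.170794874406599), np.float64(27.37876116429199)) (array([437.51449173, 250.86387887,  -2.05417706]), np.float64(17.007366832797455), np.float64(36.507588719492055))
12 (array([ 4.39740607e+02,  2.48312505e+02, -1.25603778e-01]), np.float64(3.9943277254021394), np.float64(27.37876116429199)) (array([436.61149625, 250.79066423,  -3.48376119]), np.float64(16.76541518363148), np.float64(36.507588719492055))
14 (array([ 4.39208521e+02,  2.48275670e+02, -9.89580510e-02]), np.float64(4.539816896075844), np.float64(27.37876116429199)) (array([435.62639971, 250.87812105,  -5.56878555]), np.float64(16.947132342189988), np.float64(36.507588719492055))
16 (array([ 4.38323389e+02,  2.48347361e+02, -9.77070506e-02]), np.float64(6.971751201538626), np.float64(27.37876116429199)) (array([435.29632402, 250.9406763 ,  -6.28840196]), np.float64(17.278905933025992), np.float64(36.507588719492055))
244 164.53; 245 166.22; 246 166.19; 247 167.05; 248 165.27; 249 165.96; 250 166.41; 251 165.35; 252 164.57; 253 164.24; 254 165.35; 255 166.09; 256 165.08; 257 163.95; 258 163.98; 259 165.89; 260 166.19; 261 167.02;
```

Emit:
{"api": "step_arm", "payload": {"motion": [[[0,0,0,-0.9,0.1,1.5,10],[0,0,0,-0.9,0.1,1.5,44],[0,0,0,-0.9,0.1,1.5,44],[0,0,0,-0.9,0.1,1.5,44],[0,0,0,-0.9,0.1,1.5,44],[0,0,0,-0.9,0.1,1.5,44]]]}}

```text
time_s: 8.58
position: [0.4247, -0.041, 0.2756]
tcp_rot: [[0.52, 0.842, -0.148], [-0.046, -0.145, -0.988], [-0.853, 0.52, -0.037]]
force: [0.9, -0.6, -1.1]
opening: 0.498
```

```bash
python3 - <<'E'
from st import *
st()
c=bot.capture("scene");np.savez("scene8.npz",**c)
b=cv2.resize(c["frame"][160:235,220:320,::-1],(800,600),interpolation=cv2.INTER_NEAREST);cv2.imwrite("pics/c11.png",b)
E
```

```text
time_s 8.5833
joint_positions [-23.4363  29.6533 126.4982 123.2059  11.3447 -45.5079]
position [ 0.4247 -0.041   0.2756]
force [ 0.9137 -0.5929 -1.1011]
moment [0.0846 0.343  0.0335]
opening 0.4976514937223916
rot err deg (world rotvec to target) [-0.0353 -0.0575 -0.0083]
along n 208.9 ex -1.9 ey 1.7
```

View pics/c11.png

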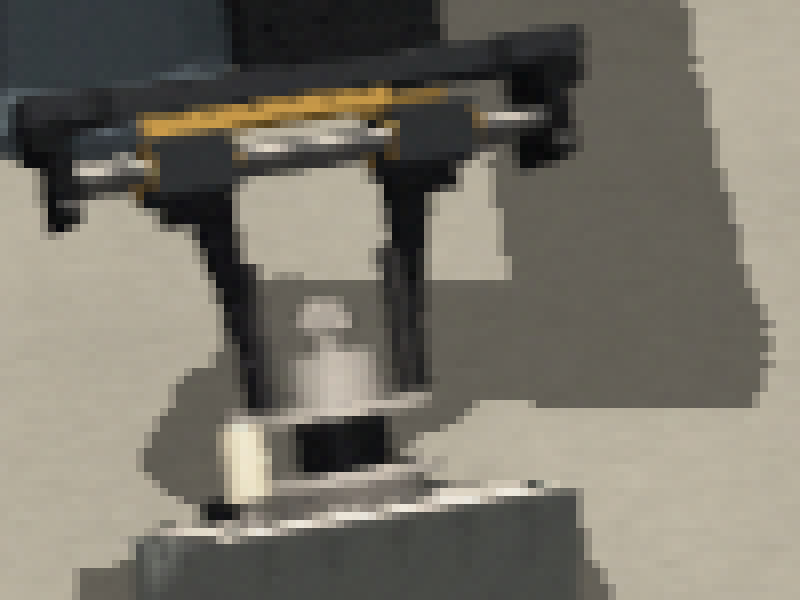

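Emit:
{"api": "step_arm", "payload": {"motion": [[[0,0,0,-3,0.3,5,44],[0,0,0,-8,0.7,13,44],[0,0,0,-13,1.2,21,44],[0,0,0,-18,1.6,30,44],[0,0,0,-23,2,38,44],[0,0,0,-28,2.4,46,60],[0,3,1,-30,6,54,60],[0,8,2,-30,20,62,60],[0,14,4,-28,40,65,60]]]}}

```text
time_s: 9.38
position: [0.398, -0.023, 0.3308]
tcp_rot: [[0.473, 0.874, -0.112], [-0.001, -0.126, -0.992], [-0.881, 0.469, -0.059]]
force: [-0.1, -0.0, -0.4]
opening: 0.669
```

```bash
python3 - <<'E'
from st import *
st()
F=[]
for i in range(3):
    c=bot.capture("scene");F.append(c["frame"].astype(float))
c["frame"]=np.mean(F,0);np.savez("scene9.npz",**c)
b=cv2.resize(c["frame"][160:235,220:320,::-1].astype(np.uint8),(800,600),interpolation=cv2.INTER_NEAREST);cv2.imwrite("pics/c12.png",b)
E
```

```text
time_s 9.3833
joint_positions [-22.8913  19.6386 126.3939  54.4841  13.0048  23.0824]
position [ 0.398  -0.023   0.3308]
force [-0.1173 -0.0282 -0.3986]
moment [ 0.028   0.2602 -0.0077]
opening 0.66902668443315
rot err deg (world rotvec to target) [-1.7274 -3.2022 -2.2432]
along n 270.6 ex 2.9 ey 17.2
```

View pics/c12.png

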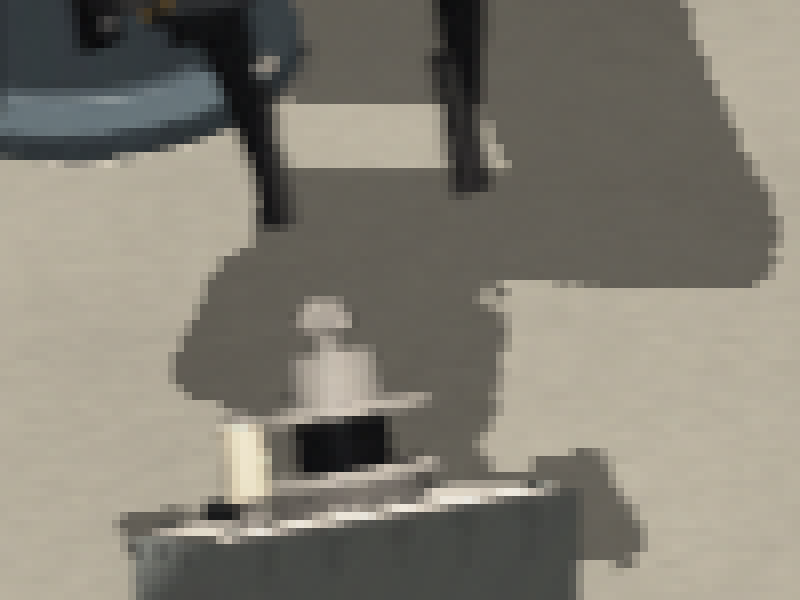

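Emit:
{"api": "step_arm", "payload": {"motion": [[[0,3,1,0,10,15,60],[0,7,2,2,25,30,60],[0,12,3,5,48,40,60],[-0.4,17,4,10,76,45,60],[-0.7,22,5,16,108,45,60],[-1,26,6,22,142,40,60],[-1.3,28.3,6.7,28,177,30,60],[-1.4,28.3,6.7,34,212,12,60],[-1.4,28.3,6.7,38,242,-8,60],[-1.4,28.3,6.7,41,262,-25,60],[-1.4,28.3,6.7,41.5,272,-35,60],[-1.4,28.3,6.7,41.5,274,-40,60]]]}}

```text
time_s: 10.53
position: [0.4389, 0.253, 0.2882]
tcp_rot: [[-0.005, 1.0, -0.004], [0.005, -0.004, -1.0], [-1.0, -0.005, -0.005]]
force: [0.5, -0.8, 0.1]
opening: 0.692
```

Emit:
{"api": "step_arm", "payload": {"motion": [[[0,0,0,0,0,0,60],[0,0,0,0,0,0,60]]]}}

```text
time_s: 10.7
position: [0.4393, 0.2501, 0.2906]
tcp_rot: [[-0.002, 1.0, -0.008], [0.004, -0.008, -1.0], [-1.0, -0.002, -0.004]]
force: [1.0, -0.3, -0.2]
opening: 0.69
```

```bash
python3 - <<'E'
from st import *
s=st()
print("to R0",Ro.from_matrix(R0@s["tcp_rot"].T).as_rotvec(degrees=True), (np.array([.4395,.2506,.26])-s["position"])*1000)
E
```

```text
time_s 10.7
joint_positions [ 16.9049  31.3571 105.0889   0.3867  43.6176 107.1078]
position [0.4393 0.2501 0.2906]
force [ 1.0164 -0.2555 -0.1949]
moment [ 0.0183 -0.0179  0.0507]
opening 0.6904002276995921
rot err deg (world rotvec to target) [ -0.6762 -31.6463  -8.4642]
along n 227.5 ex -3.7 ey 292.9
to R0 [-0.2364 -0.1388  0.4831] [  0.2012   0.4773 -30.5624]
```

Emit:
{"api": "step_arm", "payload": {"motion": [[[-0.2,-0.1,0.5,0,0.5,-20,50],[-0.2,-0.1,0.5,0,0.5,-45,50],[-0.2,-0.1,0.5,0,0.5,-68,50],[-0.2,-0.1,0.5,0,0.5,-76,50],[-0.2,-0.1,0.5,0,0.5,-76,50],[-0.2,-0.1,0.5,0,0.5,-76,50]]]}}

```text
time_s: 11.2
position: [0.44, 0.2507, 0.2155]
tcp_rot: [[0.002, 1.0, -0.001], [0.001, -0.001, -1.0], [-1.0, 0.002, -0.001]]
force: [0.9, -0.3, 0.9]
opening: 0.578
```

```bash
python3 - <<'E'
from st import *
s=st()
print("to R0",Ro.from_matrix(R0@s["tcp_rot"].T).as_rotvec(degrees=True), s["position"]*1000)
F=[]
for i in range(3):
    c=bot.capture("scene");F.append(c["frame"].astype(float))
c["frame"]=np.mean(F,0);np.savez("scene10.npz",**c)
b=cv2.resize(c["frame"][170:230,310:390,::-1].astype(np.uint8),(800,600),interpolation=cv2.INTER_CUBIC);cv2.imwrite("pics/c13.png",b)
c=bot.capture("top");cv2.imwrite("pics/c14.png",cv2.resize(c["frame"][200:300,100:233,::-1],(800,600)))
E
```

```text
time_s 11.2
joint_positions [ 17.0114  39.4149 107.1504   0.0274  33.339  107.0405]
position [0.44   0.2507 0.2155]
force [ 0.864  -0.3267  0.8785]
moment [ 0.0172 -0.0805 -0.0383]
opening 0.5780589855347533
rot err deg (world rotvec to target) [ -0.3515 -31.4403  -8.8301]
along n 163.1 ex -42.3 ey 293.6
to R0 [-0.0424  0.0871  0.0519] [440.0443 250.7438 215.4618]
```

View pics/c13.png

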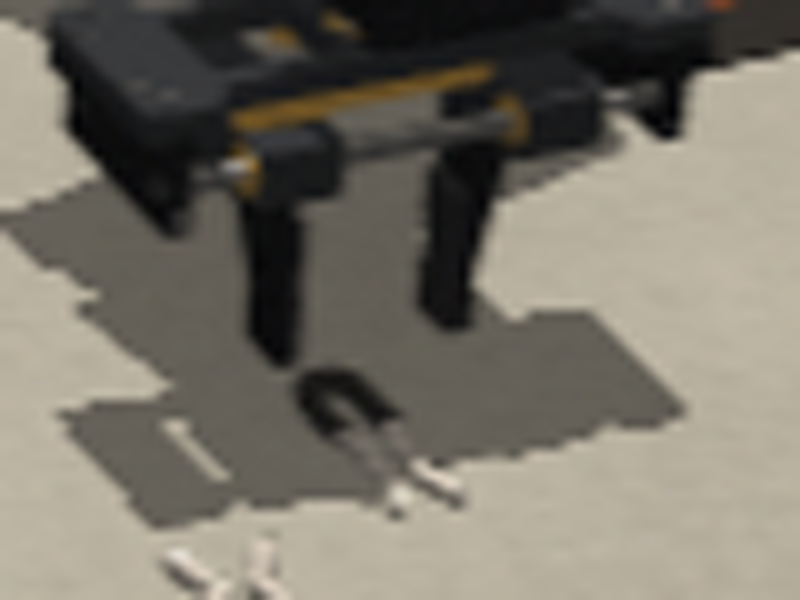

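View pics/c14.png

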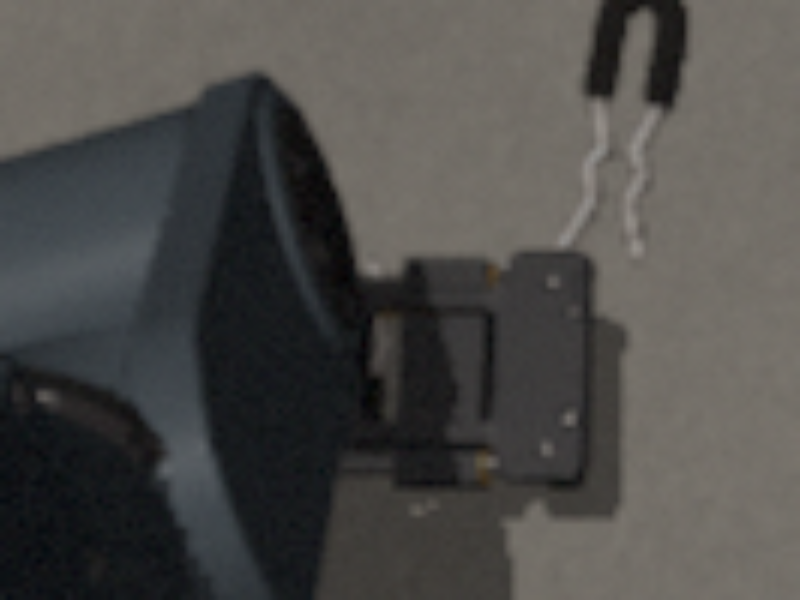

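Emit:
{"api": "step_arm", "payload": {"motion": [[[0,0,0,-1,0,-12,50],[0,0,0,-1,0,-24,50],[0,0,0,-1,0,-31.5,50],[0,0,0,-1,0,-31.5,50],[0,0,0,-1,0,-31.5,50]]]}}

```text
time_s: 11.82
position: [0.4387, 0.2517, 0.1834]
tcp_rot: [[0.001, 1.0, 0.001], [0.001, 0.001, -1.0], [-1.0, 0.001, -0.001]]
force: [0.1, 0.4, 0.9]
opening: 0.574
```

```bash
python3 - <<'E'
from st import *
s=st()
print("to R0",Ro.from_matrix(R0@s["tcp_rot"].T).as_rotvec(degrees=True), s["position"]*1000)
c=bot.capture("scene")
b=cv2.resize(c["frame"][170:230,310:390,::-1].astype(np.uint8),(800,600),interpolation=cv2.INTER_CUBIC);cv2.imwrite("pics/c15.png",b)
E
```

```text
time_s 11.8167
joint_positions [ 17.1714  43.0188 107.6934   0.0128  29.2061 107.1066]
position [0.4387 0.2517 0.1834]
force [0.1485 0.3626 0.8797]
moment [ 0.0753 -0.0688 -0.0235]
opening 0.5736056603335878
rot err deg (world rotvec to target) [ -0.3113 -31.4531  -8.9296]
along n 136.5 ex -60.3 ey 294.5
to R0 [-0.0301  0.0763 -0.0536] [438.6664 251.7423 183.3952]
```

View pics/c15.png

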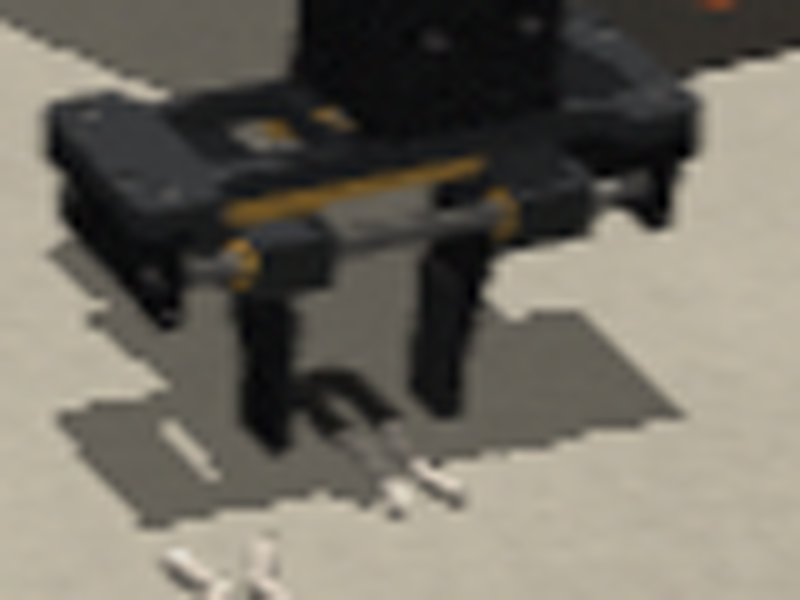

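Emit:
{"api": "step_arm", "payload": {"motion": [[[0,0,0,0,0,0,10],[0,0,0,0,0,0,10],[0,0,0,0,0,0,10],[0,0,0,0,0,0,10],[0,0,0,0,0,0,10],[0,0,0,0,0,0,10],[0,0,0,0,0,8,10],[0,0,0,0,0,25,10],[0,0,0,0,0,40,10],[0,0,0,0,0,50,10],[0,0,0,0,0,50,10]]]}}

```text
time_s: 12.78
position: [0.4391, 0.2519, 0.2353]
tcp_rot: [[0.005, 1.0, 0.001], [0.002, 0.001, -1.0], [-1.0, 0.005, -0.002]]
force: [-0.3, 0.1, -1.5]
opening: 0.289
```

```bash
python3 - <<'E'
from st import *
s=st()
print("to R0",Ro.from_matrix(R0@s["tcp_rot"].T).as_rotvec(degrees=True), s["position"]*1000)
F=[]
for i in range(3):
    c=bot.capture("scene");F.append(c["frame"].astype(float))
c["frame"]=np.mean(F,0);np.savez("scene11.npz",**c)
b=cv2.resize(c["frame"][150:225,300:400,::-1].astype(np.uint8),(800,600),interpolation=cv2.INTER_CUBIC);cv2.imwrite("pics/c16.png",b)
E
```

```text
time_s 12.7833
joint_positions [ 17.1709  37.2016 106.8286   0.0093  35.6637 107.1111]
position [0.4391 0.2519 0.2353]
force [-0.2727  0.133  -1.4928]
moment [-0.0369  0.034  -0.0215]
opening 0.2886763931249729
rot err deg (world rotvec to target) [ -0.3585 -31.2339  -8.9453]
along n 180.5 ex -32.9 ey 294.7
to R0 [-0.0954  0.2908 -0.0523] [439.1129 251.874  235.2585]
```

View pics/c16.png

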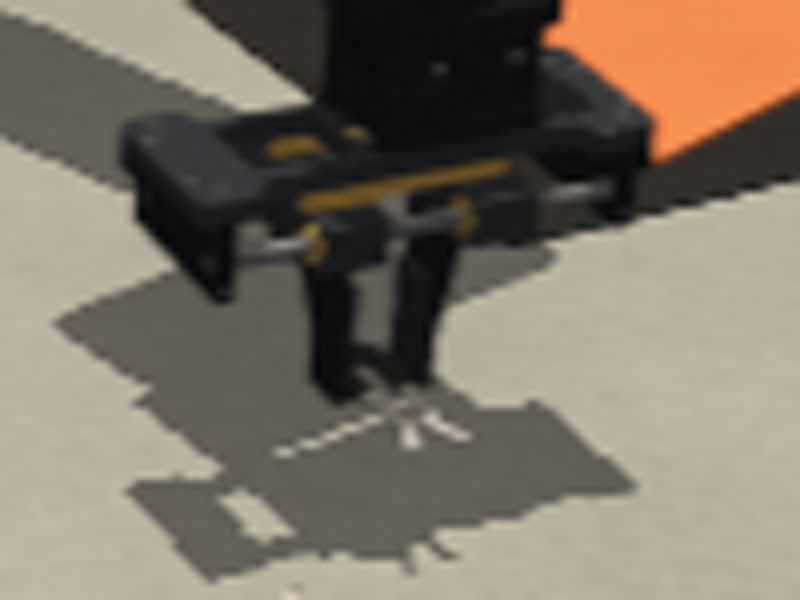

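```bash
cat >> plan.py <<'E'
Rc=np.stack([-n,ey,np.cross(-n,ey)],1)
E
python3 - <<'E'
from plan import *
np.set_printoptions(precision=4,suppress=True)
print(Rc)
pre=S+.225*n-.001*ex+(.0014-.072)*ey
print("pre",pre,"final",S+.225*n-.001*ex+(.0014-.034)*ey)
Rz=Ro.from_rotvec([0,0,84],degrees=True).as_matrix()@R0
print("from yawed84",Ro.from_matrix(Rc@Rz.T).as_rotvec(degrees=True),"full",Ro.from_matrix(Rc@R0.T).as_rotvec(degrees=True))
E
```

```text
[[ 0.5204  0.0889  0.8493]
 [-0.0464  0.996  -0.0758]
 [-0.8526 -0.      0.5225]]
pre [ 0.4106 -0.1123  0.2898] final [ 0.414  -0.0744  0.2898]
from yawed84 [ -3.0465 -31.3526   0.8772] full [-25.4623 -23.291   82.5838]
```

Emit:
{"api": "step_arm", "payload": {"motion": [[[0,0,3,0,-6,30,10],[0,0,8,0,-25,65,10],[0,0,15,-1,-55,95,10],[0,0,22,-2,-90,118,10],[0,0,29,-3,-127,135,10],[0,0,36,-4,-165,147,10],[0,0,43,-5,-203,155,10],[0,0,50,-6,-241,160,10],[0,0,57,-7,-279,163,10],[0,0,64,-8,-315,165,10],[0,0,71,-9,-345,165,10],[0,0,78,-9,-370,165,10]]]}}

```text
time_s: 13.93
position: [0.4294, -0.1108, 0.3974]
tcp_rot: [[-0.001, 0.339, 0.941], [0.002, 0.941, -0.339], [-1.0, 0.001, -0.002]]
force: [0.3, -0.4, -0.2]
opening: 0.292
```

Emit:
{"api": "step_arm", "payload": {"motion": [[[0,0,6,0,-12,0,10],[0,0,6,0,-12,0,10],[0,0,6,0,-12,0,10]]]}}

```text
time_s: 14.18
position: [0.4297, -0.1218, 0.3971]
tcp_rot: [[-0.002, 0.248, 0.969], [0.003, 0.969, -0.248], [-1.0, 0.002, -0.003]]
force: [-1.2, 0.4, -0.5]
opening: 0.282
```

```bash
python3 - <<'E'
from st import *
s=st()
print(s["tcp_rot"],"to Rc",Ro.from_matrix(Rc@s["tcp_rot"].T).as_rotvec(degrees=True), (np.array([.4106,-.1123,.2898])-s["position"])*1000)
c=bot.capture("scene");cv2.imwrite("pics/scene12.png",c["frame"][:,:,::-1])
E
```

```text
time_s 14.1833
joint_positions [-30.2372  17.2337 107.1654   0.089   55.7916 -15.929 ]
position [ 0.4297 -0.1218  0.3971]
force [-1.2002  0.3625 -0.4826]
moment [ 0.035  -0.0808 -0.0394]
opening 0.2824238682049017
rot err deg (world rotvec to target) [ 20.6727 -27.4372 -82.4922]
along n 306.1 ex 72.0 ey -78.4
[[-0.0022  0.248   0.9688]
 [ 0.0028  0.9688 -0.248 ]
 [-1.      0.0021 -0.0028]] to Rc [ -5.4747 -31.2205   8.9876] [ -19.0659    9.4816 -107.3015]
```

View pics/scene12.png

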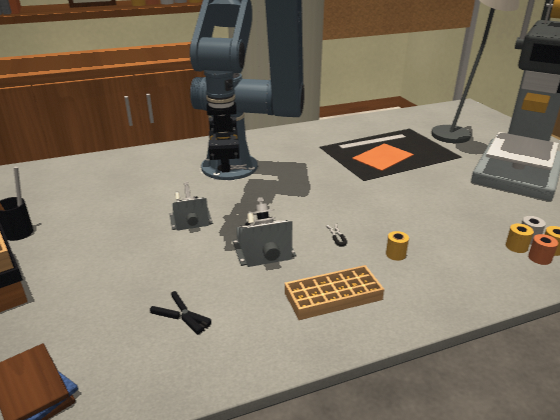

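Emit:
{"api": "step_arm", "payload": {"motion": [[[-0.5,-3,1,-2,0,-5,10],[-1.4,-8,2,-5,-1,-12,10],[-2.3,-13,4,-8,-1,-20,10],[-3.1,-18,5,-11,-2,-30,10],[-4,-23,6.5,-14,-2,-40,10],[-4.9,-28,8,-17,-2.5,-52,10],[-5.5,-31.2,9,-20,-2.5,-64,10],[-5.5,-31.2,9,-20,-2.5,-76,10],[-5.5,-31.2,9,-20,-2.5,-88,10],[-5.5,-31.2,9,-20,-2.5,-99,10],[-5.5,-31.2,9,-20,-2.5,-107,10],[-5.5,-31.2,9,-20,-2.5,-107,10]]]}}

```text
time_s: 15.23
position: [0.4098, -0.1222, 0.2903]
tcp_rot: [[0.521, 0.085, 0.849], [-0.047, 0.996, -0.071], [-0.852, -0.003, 0.524]]
force: [0.5, 0.6, -0.1]
opening: 0.287
```

Emit:
{"api": "step_arm", "payload": {"motion": [[[0,0,0,0,0,0,10],[0,0,0,0,0,0,10]]]}}

```text
time_s: 15.4
position: [0.4099, -0.1224, 0.2905]
tcp_rot: [[0.521, 0.085, 0.85], [-0.045, 0.996, -0.072], [-0.853, -0.001, 0.523]]
force: [-0.2, 0.5, -1.2]
opening: 0.283
```

```bash
cat > st2.py <<'E'
from st import *
def st2(name=None,k=3):
    s=st()
    d=s["position"]-S
    print("to Rc",Ro.from_matrix(Rc@s["tcp_rot"].T).as_rotvec(degrees=True))
    cl=s["position"]+s["tcp_rot"][:,0]*.1792+s["tcp_rot"][:,1]*.034-S
    print("EYE rel shaft: n %.1f(want 45.8) ex %.1f(-1) ey %.1f(1.4)"%tuple(1000*cl@np.stack([n,ex,ey],1)))
    if name:
        F=[]
        for i in range(k):
            c=bot.capture("scene");F.append(c["frame"].astype(float))
        c["frame"]=np.mean(F,0);np.savez(name+".npz",**c)
        b=cv2.resize(c["frame"][160:235,220:320,::-1].astype(np.uint8),(800,600),interpolation=cv2.INTER_NEAREST);cv2.imwrite(f"pics/{name}.png",b)
    return s
E
python3 -c "
from st2 import *
st2('p1')"
```

```text
time_s 15.4
joint_positions [ -36.3904   27.3941  125.474    91.6714   15.8238 -119.3654]
position [ 0.4099 -0.1224  0.2905]
force [-0.1825  0.4852 -1.2082]
moment [ 0.0225  0.2567 -0.0016]
opening 0.28336611014750496
rot err deg (world rotvec to target) [ 48.9954  -4.3056 -80.3696]
along n 225.5 ex -0.5 ey -80.8
to Rc [ 0.0512 -0.0008 -0.2326]
EYE rel shaft: n 46.4(want 45.8) ex -0.6(-1) ey -46.5(1.4)
```

View pics/p1.png

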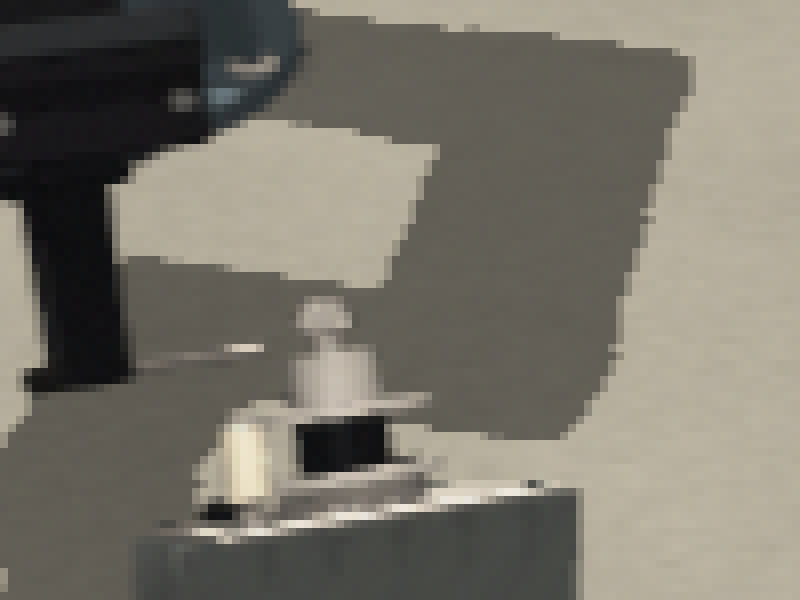

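```bash
python3 - <<'E'
from plan import *
np.set_printoptions(precision=2,suppress=True,linewidth=200)
c=load("p1.npz");f=c["frame"].mean(2)
print("rows 196-206 cols 255-267");print(f[195:208,255:268].round().astype(int))
print("clip rows 200-208, cols 236-254");print(f[200:208,236:255].round().astype(int))
A=S-.001*ex+.0014*ey
for h in (42.3,45.8,49.3,60.3): print(h,proj(c,[A+h/1000*n]),proj(c,[A+h/1000*n-.030*ey]))
E
```

```text
rows 196-206 cols 255-267
[[ 93  96  95  95  96  97  97 123 160 172 170 170 144]
 [ 92  93  93  93  92  93  94  95  97  97  97  97  95]
 [ 92  93  94 118 138 133 135 119  94  94  94  94  92]
 [ 92  93 111 157 176 165 166 145 101  93  94  94  93]
 [ 92  88 130 168 165 165 164 164 137  89  94  94  94]
 [ 93  98 138 166 161 161 161 174 153  87  94  94  94]
 [ 93  92 100 122 135 129 117 108  92  94  95  94  94]
 [ 91  93  94  93 118 153 146 111  93  94  94  94  94]
 [ 91  91  93  90 116 156 161 134 121 131 124 109  92]
 [ 93  99 113 122 143 174 186 185 176 168 160 130  91]
 [ 93 114 146 161 167 178 185 184 178 172 164 136  98]
 [ 93 112 143 161 170 181 187 186 181 174 166 140 100]
 [ 93 109 142 160 169 182 190 188 183 175 165 143 108]]
clip rows 200-208, cols 236-254
[[ 85  91  92  91  91  90  91  91  91  91  91  91  92  93  93  93  93  93  94]
 [ 78  90  91  90  90  89  90  90  90  90  90  90  91  92  92  93  94  94  94]
 [ 72  89  88  89  90  90  91  92  91  92  92  93  94  94  93  97  98  91  90]
 [ 70  90  91  92  91  91  91  91  91  91  94 102 141 187 202 201 168  93  91]
 [ 67  91  94  97 102 104 108 118 119 110 108 104 103 103  97  92  89  88  91]
 [ 63 101 109 105 100  94  90  91  88  86  84  82  83  88  91  91  91  92  93]
 [ 45  74  85  83  83  86  90  91  90  90  90  89  90  90  91  91  91  91  92]
 [ 67  86  90  90  90  90  91  90  90  89  90  91  91  91  91  91  91  91  93]]
42.3 [[260.98 204.09]] [[250.18 205.65]]
45.8 [[260.8  202.81]] [[249.99 204.36]]
49.3 [[260.61 201.53]] [[249.8  203.08]]
60.3 [[260.03 197.51]] [[249.21 199.04]]
```

Emit:
{"api": "step_arm", "payload": {"motion": [[[0,0,0,0.5,5,-0.4,10],[0,0,0,1,10,-0.4,10],[0,0,0,1.5,15,-0.4,10],[0,0,0,1.8,18,-0.4,10],[0,0,0,1.8,18,-0.4,10],[0,0,0,1.8,18,-0.4,10]]]}}

```text
time_s: 16.05
position: [0.4118, -0.1054, 0.2907]
tcp_rot: [[0.522, 0.085, 0.849], [-0.048, 0.996, -0.07], [-0.852, -0.004, 0.524]]
force: [-0.4, -0.3, -0.2]
opening: 0.283
```

```bash
python3 -c "
from st2 import *
st2('p2')
c=bot.capture('top');cv2.imwrite('pics/t2.png',cv2.resize(c['frame'][170:260,250:370,::-1],(800,600),interpolation=cv2.INTER_CUBIC))"
```

```text
time_s 16.05
joint_positions [ -33.8704   27.2819  125.9649   96.2885   14.6398 -121.8472]
position [ 0.4118 -0.1054  0.2907]
force [-0.3967 -0.3451 -0.2438]
moment [-0.0023  0.2283 -0.0233]
opening 0.2825926220497165
rot err deg (world rotvec to target) [ 49.215   -4.3589 -80.3199]
along n 225.4 ex -0.0 ey -63.7
to Rc [ 0.231   0.1043 -0.2159]
EYE rel shaft: n 46.2(want 45.8) ex 0.2(-1) ey -29.9(1.4)
```

View pics/p2.png

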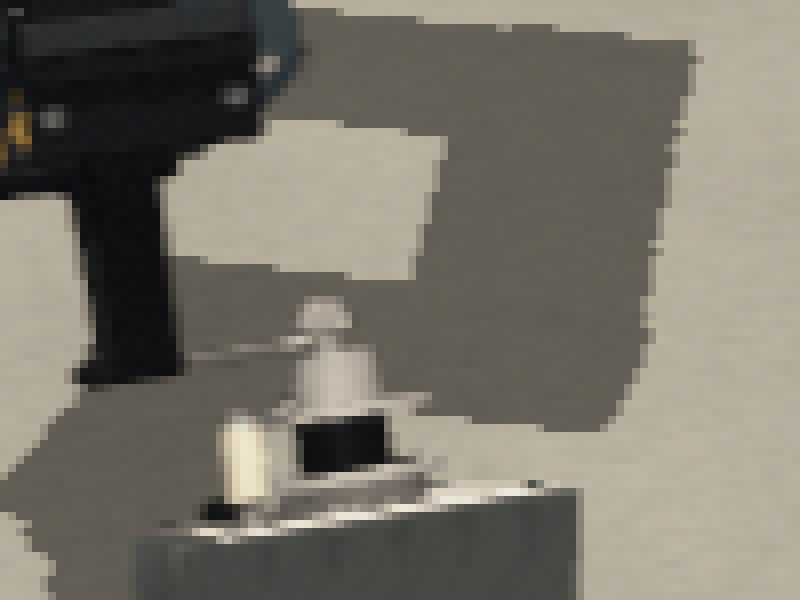

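View pics/t2.png

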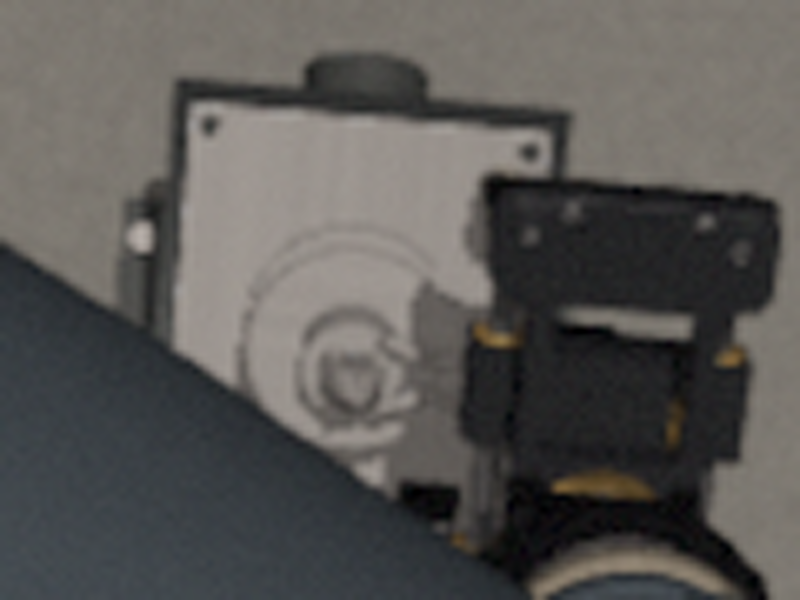

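```bash
python3 - <<'E'
from st2 import *
F=[]
for i in range(6):
    c=bot.capture("top");F.append(c["frame"].astype(float))
c["frame"]=np.mean(F,0);np.savez("t3.npz",**c)
s=bot.read_state();p=s["position"];R=s["tcp_rot"]
im=np.clip(c["frame"][210:246,288:336,::-1]*1.8,0,255).astype(np.uint8)
im=cv2.resize(im,(800,600),interpolation=cv2.INTER_CUBIC)
k=800/48
def cr(P): q=proj(c,P); return (q-[288,210]+.5)*k
eye=p+R[:,0]*.1792+R[:,1]*.034
for q in cr([eye+.023*R[:,1]+.0105*R[:,2],eye+.023*R[:,1]-.0105*R[:,2]]): cv2.circle(im,tuple(int(x) for x in q),5,(0,0,255),1)
A=S-.001*ex+.0014*ey
th=np.linspace(0,2*np.pi,60)
for r,h,col in((.015,.0423,(0,255,0)),(.032,.0243,(0,255,0)),(.005,.0603,(255,0,0)),(.009,.0493,(255,0,0))):
    q=cr(A+h*n+r*(np.cos(th)[:,None]*ex+np.sin(th)[:,None]*ey)); cv2.polylines(im,[q.astype(np.int32)],True,col,1)
cv2.imwrite("pics/t3.png",im)
E
```

```text
(no output)
```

View pics/t3.png

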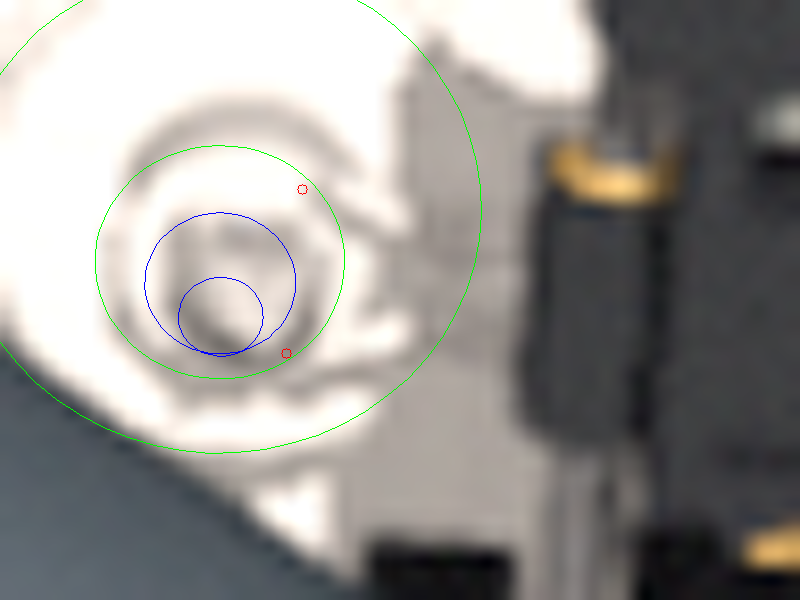

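Over-exposed; redo with lower gain.

```bash
python3 - <<'E'
from plan import *
c=load("t3.npz")
g=c["frame"][205:241,284:332,::-1]
im=np.clip((g-60)*1.9,0,255).astype(np.uint8)
im=cv2.resize(im,(800,600),interpolation=cv2.INTER_NEAREST)
cv2.imwrite("pics/t4.png",im)
E
```

```text
(no output)
```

View pics/t4.png

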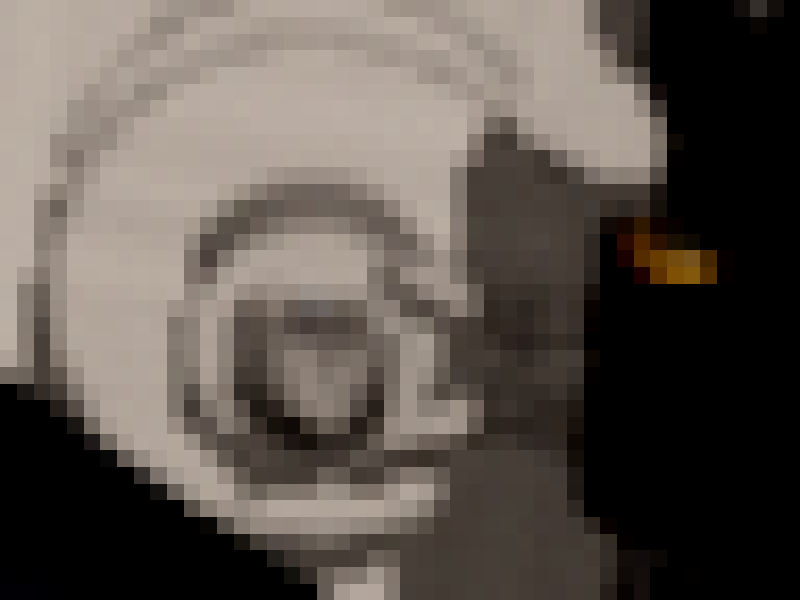

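Emit:
{"api": "step_arm", "payload": {"motion": [[[0,0,0,1,3,0,10],[0,0,0,1.4,7,0,10],[0,0,0,1.7,10.5,0,10],[0,0,0,2,14,0,10],[0,0,0,2.2,16,0,10],[0,0,0,2.2,16,0,10]]]}}

```text
time_s: 17.05
position: [0.4136, -0.0894, 0.2904]
tcp_rot: [[0.521, 0.086, 0.849], [-0.049, 0.996, -0.07], [-0.852, -0.005, 0.523]]
force: [-1.5, -1.4, -1.2]
opening: 0.283
```

```bash
python3 -c "
from st2 import *
st2('p3')"
```

```text
time_s 17.05
joint_positions [ -31.4136   27.2403  126.2783   99.9699   13.4893 -123.3982]
position [ 0.4136 -0.0894  0.2904]
force [-1.4744 -1.4493 -1.1612]
moment [-0.2135  0.5992 -0.0723]
opening 0.2827206804710609
rot err deg (world rotvec to target) [ 49.1775  -4.4761 -80.345 ]
along n 225.0 ex 0.2 ey -47.5
to Rc [ 0.2741  0.0036 -0.1927]
EYE rel shaft: n 45.7(want 45.8) ex 0.1(-1) ey -13.9(1.4)
```

View pics/p3.png

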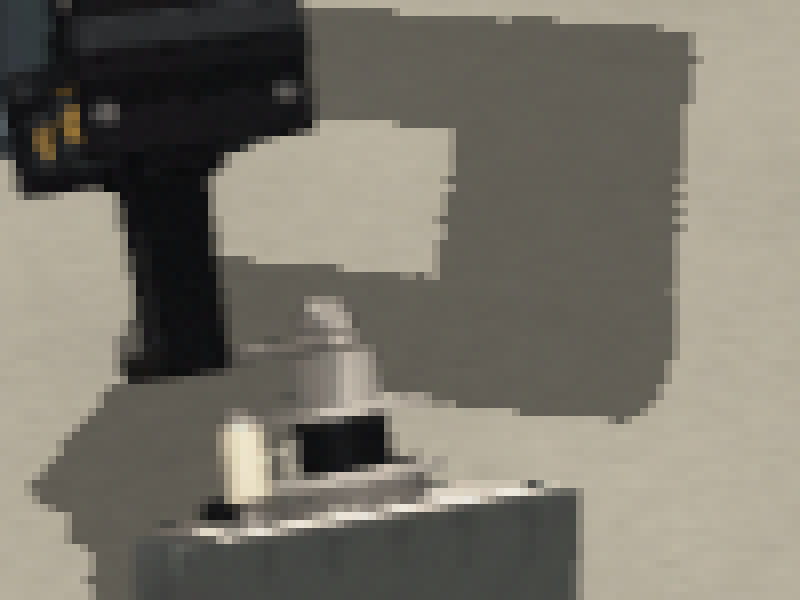

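Emit:
{"api": "step_arm", "payload": {"motion": [[[0,0,0,0.2,2,0,10],[0,0,0,0.4,4,0,10],[0,0,0,0.5,6,0,10],[0,0,0,0.7,8,0,10],[0,0,0,0.7,8,0,10]]]}}

```text
time_s: 17.62
position: [0.415, -0.0835, 0.2907]
tcp_rot: [[0.52, 0.091, 0.849], [-0.055, 0.996, -0.073], [-0.852, -0.009, 0.523]]
force: [-3.8, -6.9, -2.1]
opening: 0.288
```

```bash
python3 -c "
from st2 import *
st2('p4')"
```

```text
time_s 17.6167
joint_positions [ -30.3422   27.2009  126.2825  102.0438   12.7223 -124.3623]
position [ 0.415  -0.0835  0.2907]
force [-3.7647 -6.8988 -2.1282]
moment [-1.1958  0.8655 -0.6369]
opening 0.2876831878307926
rot err deg (world rotvec to target) [ 49.3122  -4.7756 -80.0877]
along n 224.8 ex 1.0 ey -41.5
to Rc [ 0.5029 -0.0139  0.106 ]
EYE rel shaft: n 45.3(want 45.8) ex 1.0(-1) ey -9.1(1.4)
```

Emit:
{"api": "step_arm", "payload": {"motion": [[[0,0,0,-0.5,2,-0.1,10],[0,0,0,-0.5,4,-0.1,10],[0,0,0,-0.3,6,-0.1,10],[0,0,0,-0.3,6,-0.1,10]]]}}

```text
time_s: 18.1
position: [0.4143, -0.0752, 0.2905]
tcp_rot: [[0.523, 0.085, 0.848], [-0.047, 0.996, -0.071], [-0.851, -0.003, 0.525]]
force: [-1.1, 0.7, -1.6]
opening: 0.289
```

```bash
python3 -c "
from st2 import *
st2('p5')"
```

```text
time_s 18.1
joint_positions [ -29.3595   27.1747  126.6376  103.9377   12.8289 -125.5431]
position [ 0.4143 -0.0752  0.2905]
force [-1.1225  0.6573 -1.5859]
moment [0.0181 0.5439 0.0312]
opening 0.2894137873317756
rot err deg (world rotvec to target) [ 49.1718  -4.2822 -80.319 ]
along n 225.4 ex -0.3 ey -33.3
to Rc [ 0.1567  0.1277 -0.2311]
EYE rel shaft: n 46.2(want 45.8) ex -0.0(-1) ey 0.6(1.4)
```

View pics/p5.png

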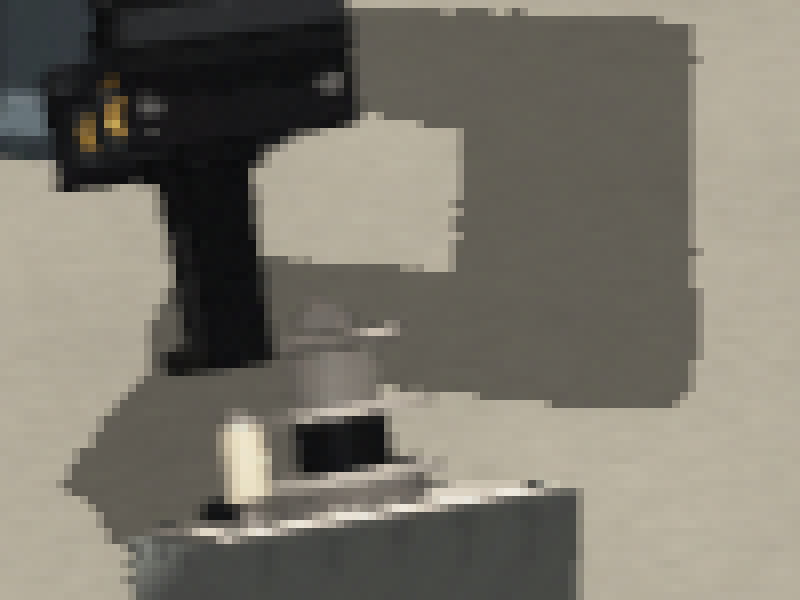

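Emit:
{"api": "step_arm", "payload": {"motion": [[[0,0,0,0.1,1.2,0,10],[0,0,0,0.2,2.2,0,10],[0,0,0,0.2,2.2,0,10]]]}}

```text
time_s: 18.5
position: [0.4147, -0.0741, 0.2905]
tcp_rot: [[0.521, 0.087, 0.849], [-0.051, 0.996, -0.072], [-0.852, -0.006, 0.524]]
force: [-1.6, -3.6, -0.4]
opening: 0.285
```

```bash
python3 -c "
from st2 import *
st2('p6')"
```

```text
time_s 18.5
joint_positions [ -29.0807   27.1664  126.6028  104.5161   12.4737 -125.8304]
position [ 0.4147 -0.0741  0.2905]
force [-1.6388 -3.5532 -0.367 ]
moment [-0.6136  0.6999 -0.3389]
opening 0.2854564549501908
rot err deg (world rotvec to target) [ 49.241   -4.5279 -80.2273]
along n 225.2 ex -0.0 ey -32.2
to Rc [ 0.3318  0.0485 -0.0839]
EYE rel shaft: n 45.9(want 45.8) ex 0.1(-1) ey 1.1(1.4)
```

Emit:
{"api": "step_arm", "payload": {"motion": [[[0,0,0,-0.1,-1.2,0,10],[0,0,0,-0.1,-1.2,0,48],[0,0,0,-0.1,-1.2,0,48],[0,0,0,-0.1,-1.2,0,48],[0,0,0,-0.1,-1.2,0,48],[0,0,0,-0.1,-1.2,0,48]]]}}

```text
time_s: 19.15
position: [0.4147, -0.0746, 0.2907]
tcp_rot: [[0.523, 0.085, 0.848], [-0.048, 0.996, -0.071], [-0.851, -0.003, 0.525]]
force: [-0.3, -0.6, -0.2]
opening: 0.527
```

```bash
python3 -c "
from st2 import *
st2('p7')"
```

```text
time_s 19.15
joint_positions [ -29.2288   27.1628  126.6015  104.175    12.7479 -125.662 ]
position [ 0.4147 -0.0746  0.2907]
force [-0.2557 -0.639  -0.1987]
moment [-0.0012  0.2249 -0.0367]
opening 0.5266039374402302
rot err deg (world rotvec to target) [ 49.2327  -4.294  -80.2917]
along n 225.3 ex 0.1 ey -32.7
to Rc [ 0.2029  0.1635 -0.2154]
EYE rel shaft: n 46.1(want 45.8) ex 0.5(-1) ey 1.1(1.4)
```

View pics/p7.png

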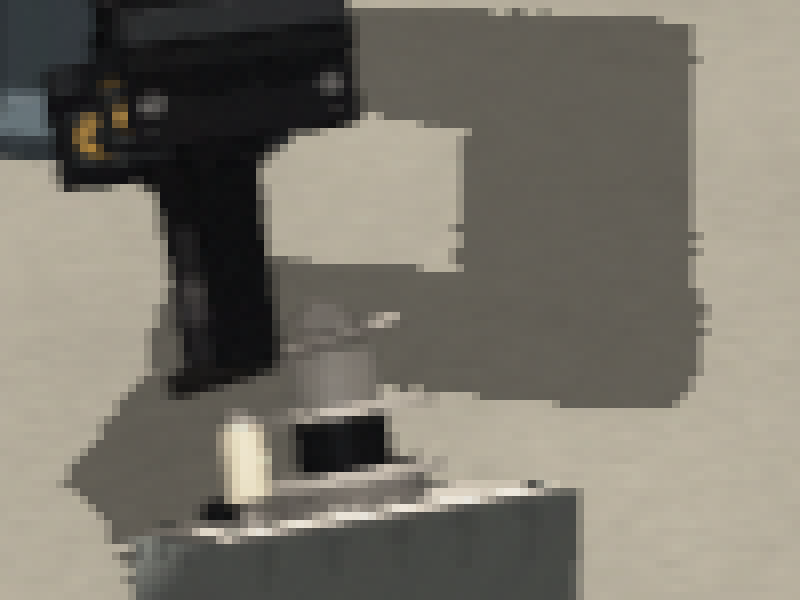

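Emit:
{"api": "step_arm", "payload": {"motion": [[[0,0,0,-2,0,3.3,48],[0,0,0,-5,0.4,8.2,48],[0,0,0,-9,0.8,14.8,48],[0,0,0,-13,1.2,21.3,48],[0,0,0,-17,1.5,27.9,48],[0,0,0,-21,1.9,34.4,48],[0,0,0,-25,0,43,48],[0,0,0,-28,-5,55,48],[0,0,0,-30,-15,70,48],[0,0,0,-32,-30,85,48],[0,0,0,-34,-50,100,48],[0,0,0,-34,-70,115,48]]]}}

```text
time_s: 20.3
position: [0.3797, -0.1448, 0.4062]
tcp_rot: [[0.521, 0.085, 0.849], [-0.047, 0.996, -0.07], [-0.852, -0.003, 0.523]]
force: [0.7, 0.2, -0.1]
opening: 0.555
```

Emit:
{"api": "step_arm", "payload": {"motion": [[[0,0,0,0,-30,10,48],[0,0,0,0,-60,20,48],[0,0,0,0,-90,30,48],[0,0,0,0,-120,40,48],[0,0,0,0,-140,45,48],[0,0,0,0,-140,45,48]]]}}

```text
time_s: 20.8
position: [0.3809, -0.2893, 0.4523]
tcp_rot: [[0.525, 0.09, 0.847], [-0.056, 0.996, -0.072], [-0.85, -0.009, 0.527]]
force: [0.6, -0.2, -0.3]
opening: 0.552
```

```bash
python3 - <<'E'
from st2 import *
st2('p8',6)
F=[]
for i in range(6):
    c=bot.capture("top");F.append(c["frame"].astype(float))
c["frame"]=np.mean(F,0);np.savez("t8.npz",**c)
cv2.imwrite("pics/t8f.png",c["frame"][:,:,::-1].astype(np.uint8))
im=np.clip((c["frame"][192:246,268:340,::-1]-50)*1.8,0,255).astype(np.uint8)
cv2.imwrite("pics/t8.png",cv2.resize(im,(800,600),interpolation=cv2.INTER_CUBIC))
E
```

```text
time_s 20.8
joint_positions [-56.9384  12.1991 107.2531  35.3911  44.9639 -73.9648]
position [ 0.3809 -0.2893  0.4523]
force [ 0.6114 -0.2499 -0.2796]
moment [-0.0124  0.1858 -0.0175]
opening 0.5517297343520189
rot err deg (world rotvec to target) [ 49.5787  -4.5855 -79.9825]
along n 370.7 ex 72.1 ey -249.5
to Rc [0.5707 0.2847 0.0837]
EYE rel shaft: n 191.2(want 45.8) ex 73.0(-1) ey -217.1(1.4)
```

View pics/p8.png

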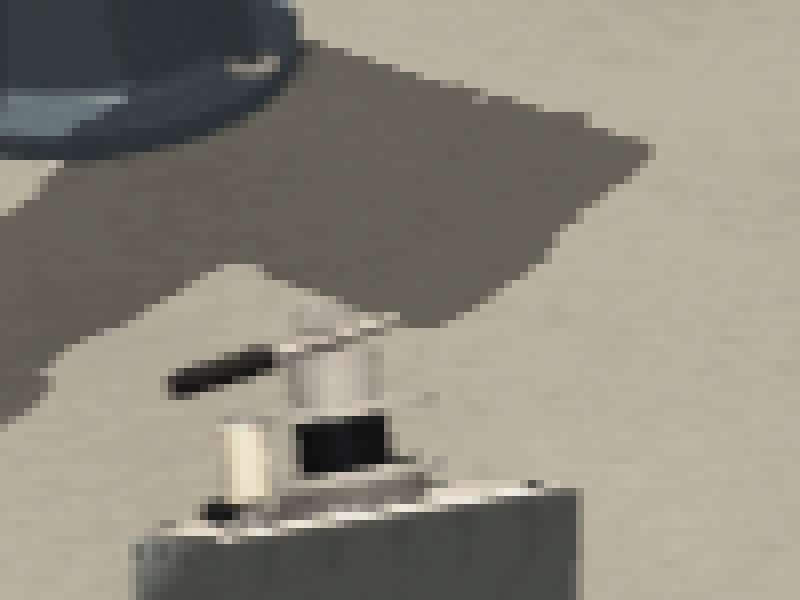

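View pics/t8.png

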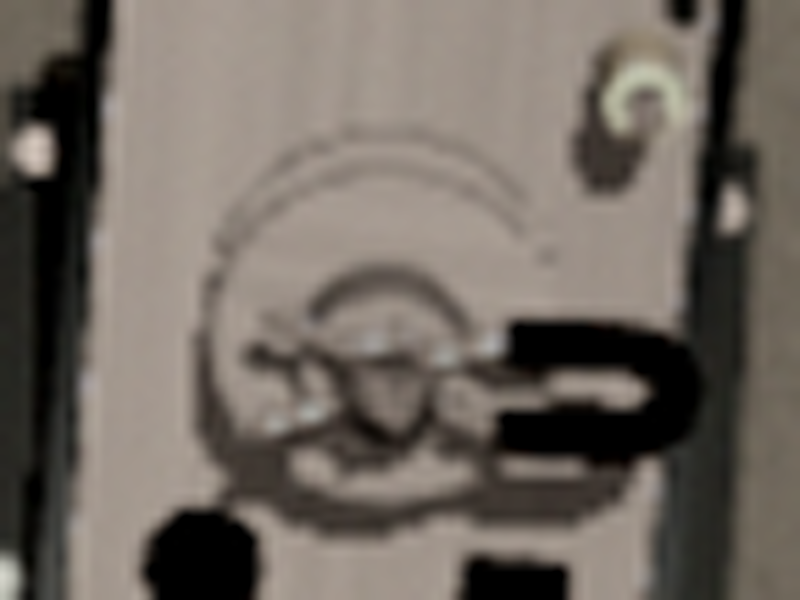

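View pics/t8f.png

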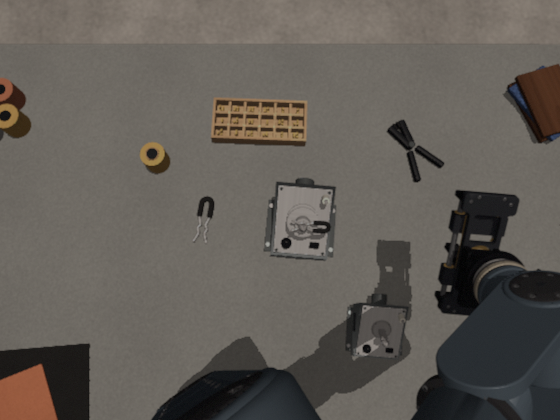

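```bash
python3 - <<'E'
from rig import bot
from h import *
a=load("p8.npz")["frame"];F=[bot.capture("scene")["frame"].astype(float) for _ in range(6)]
d=np.abs(np.mean(F,0)-a)[190:225,235:280];print("max/mean change near shaft",d.max(),d.mean())
print(bot.read_state()["time_s"]); print(bot.hand_in())
E
```

```text
max/mean change near shaft 36.000000000000014 0.48070546737213415
21.7
the job is handed in; nothing more can be done
None
```

The spool is on the larger rewinder's shaft and locked with the smaller hairpin clip. I handed the job in at 21.7 s of the 58 s allowed.

- **Spool:** I gripped it by the boss and turned it to match the flat I had measured on the shaft. It slid on with no resistance and met a hard stop at about 26 N. That stop was within 2 mm of where the cameras put the collar. The pictures afterwards show it seated with the boss outwards and the groove clear above it.
- **Clip:** I pushed it in sideways from the robot's right. The force rose to about 8 N, then fell to zero as the clip jumped forward about 8 mm. A further light push met a stop at about 4 N. From above, the closed end of the loop measures about 57 mm from the shaft axis, as it should when seated, with both legs past the shaft.
- **Bystanders:** The final top view shows the foil roll, clamp, type tray and larger clip where they started. I did not measure them.

**Checks that disagreed:**
- The two cameras differed by 2–3 mm sideways, so I relied on the scene camera, which matched the arm's own position, and on contact.
- Once released, the clip drooped slightly at its loop, which fits the 2 mm of play in the groove.
- My last check for movement, comparing two scene pictures about 0.6 s apart near the shaft, showed almost no average change. One pixel did change by 36 brightness levels. I took this for a moving shadow edge or noise and did not look into it before handing in.

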